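# Stow the pump and screwdriver in the shadow-cut service tray

### The arm

A 6-joint arm with a two-finger parallel gripper is mounted at the origin on a cart in front of the work surface, level with it; the furniture and walls round the work are solid. World frame = base frame: x ahead of the robot, y to its left, z up, the work surface at z = 0. Lengths are in m, angles in rad, forces in N, time in s.
With the tool pointing down it reaches from about 0.3 to 0.75 m from the base axis. Payload 8.5 kg.
Tool frame: the origin (TCP) lies at the very end of the fingers, on their centre line; the grasp point (between the pads) lies 19 mm behind it; z points along the fingers, y is the line along which they close (so a half turn about z gives the same grasp; the last joint's range is limited). The gripper opens to 88 mm and grips with 3 to 60 N. Pads are 18 mm wide; open, the fingers measure 123 mm over their backs; the gripper's body (75 mm by 187 mm) begins 45 mm behind the grasp point.
Start: joints at [0.891, 0.381, 1.297, -0, 1.464, -0.215], TCP at [0.247, 0.492, 0.202] pointing down, gripper open.
Joint ranges: [-3.11, 3.11], [-0.89, 2.33], [0.22, 2.48], [-1.42, 4.56], [0.17, 2.85], [-2.88, 2.88]. Speed limits (rad/s): [2.39, 2.39, 3.14, 3.14, 3.14, 3.14].

### API

Orientations are given as a rotation vector (axis times angle).
In Python, from bench import env gives the robot as it stands.
- The arm moves only by the tool carry_out, never from a script. Its argument "steps" is a list of rows, each an object with "jaw": the opening, from 0 (shut) to 1 (fully open); "travel": the shift along the world's x, y, z in m, a list of three; "rotation": the turn, a rotation vector about the world's x, y, z in degrees, a list of three. In form: [{"jaw": jaw, "travel": [dx, dy, dz], "rotation": [ax, ay, az]}, ...]. A call has 1 to 12 rows; each row is the pose to reach, as a shift and turn from the pose commanded when the call began; what a row does not reach only later rows make up. A row lasts 1/10 s, in which the tool goes at most 50 mm and 8.59 degrees, less where a joint would pass 70% of its speed; a pose out of reach is approached as far as the arm can. A call with a gripper value outside its range is refused whole. The fingers move at their own pace and stop on an object; the grip force is fixed at half the most. Time passes only in rows, so rows that repeat a pose let the fingers close. It gives the time, the measured TCP pose, the force, the opening and the grip force at its end, in the units of the state.
- env.get_state(): the state, without advancing time (a new reading comes with each control period).
- env.read_camera(name): name is "scene" or "top"; returns a dict with "pixels" (400x640x3 uint8, blue, green, red), "fov_y" (degrees; the focal length in pixels is half the picture's height over the tangent of half this angle, whatever the lens; pixels are square), "cx", "cy" (the principal point, pixels), "k1" (the pictures are not rectified: a ray, as slopes to the right and down, at radius r is drawn at 1 + k1 r^2 times it, then the intrinsics apply), "eye" and "attitude" of the camera in the world. Camera axes: x right, y down, z forward; pixel columns grow to the right and rows downward; lengths in m; the calibration is good to about 2 mm. A picture is of the moment at which its call begins. There is no depth.
- env.hand_in(): hands the job in; it is judged then, once.
The state is a dict: "time": time; "q": joint angles; "joint_vel": joint speeds; "effort": joint torques, N m; "tool_pos": TCP position; "eef_rot": TCP orientation; "force": force on the tool from outside, world axes, zero at the start; "ft_torque": the same for the moment, N m; "opening": finger opening in m; "grasp_force": force on a finger pad.
Only numpy, scipy, OpenCV 4.12 (cv2) and the standard library are available. Lean on these libraries where they do the work, as an engineer would, in place of code of your own. Each camera call takes 0.05 s, during which the arm holds its last target. There are 200 camera calls.

### The job

Put the blue desoldering pump and the amber screwdriver that lie beside the shadow-cut service tray away in it, each in the cut-out of its own outline: tip tucked under the metal guard strip, then the handle end pressed down until the tool lies flat on the cut-out's floor and the orange spring latch has snapped back over it. Leave the tweezers in the tray and the red pliers on the bench undisturbed.

Things in the scene. Friction and masses are not known exactly. Their poses are not given: they have to be found in the camera images.
- tray: Charcoal foam tray, 172 (x) x 236 (y) x 29 mm high, fixed on the bench; origin: centre of its underside, z up. Its cut-outs (yellow floor) run along y with the tips at -y. An aluminium guard strip, 3 mm thick, lies on top over y -118 to -83 mm, bridging the tip ends. A finger channel over y +22 to +68 mm crosses the whole tray, 4 mm above the bench.
- tray_pump_cutout (a point): Point on the floor of the pump's cut-out (9 mm above the bench), tray axes; cut-out 20 mm deep, 1.2 mm slack each side, 4 mm at the ends. At home the pump's grip point is here at x 0, y +38, z +10.5 mm. The guard strip's underside is 20 mm above this floor, over y < -83 mm, so the tip only goes under it with the handle raised 10 to 20 degrees.
- tray_driver_cutout (a point): The same for the screwdriver's cut-out: point on its floor (9 mm above the bench), tray axes, 20 mm deep, slack 1.2 mm each side and 4 mm endways. At home the screwdriver's grip point is here at x 0, y +50, z +13 mm. Guard strip as for the pump: underside 20 mm above this floor over y < -83 mm.
- pump_grip (a point): Desoldering pump, 194 mm long, 60 g, lying on the bench: point half-way up its blue barrel (20 mm wide, 21 mm high). x across the tool, y along it away from the tip, z up. From here the barrel spans y -105 to +13 mm, the thin nozzle (6 mm, its axis 10 mm above the barrel's underside) ends at y -135, the black plunger rod at y +59. Another blue pump, far off on the bench, is not meant.
- driver_grip (a point): Screwdriver, 185 mm long, 82 g, lying on the bench: point half-way up its amber handle (26 mm wide and high). x across the tool, y along it away from the tip, z up. From here the handle spans y -13 to +42 mm, a neck 18 mm thick y -47 to -13, the steel blade (8 mm, its axis 13.5 mm above the handle's underside) ends at y -143.
- latch_pump (a joint): Orange sprung tongue in an aluminium housing (top 46.5 mm above the bench) on the +x side of the pump's cut-out at tray y +6 mm. 0 = sprung out over the cut-out, as at the start and again once the pump is home under it; up to 0.007 m = pushed back. Sloped on top: the pump, pressed down with about 10 N, pushes it aside; it snaps back 1.5 mm above the barrel.
- latch_driver (a joint): The same for the screwdriver: orange sprung tongue in a housing (top 51.5 mm above the bench) on the +x side of its cut-out at tray y +82 mm, beside the butt half of the handle. 0 = sprung out, up to 0.007 m = pushed back; passed with about 10 N.
- tweezers: Steel tweezers, 121 x 14 x 8 mm, lying in the narrow cut-out at the tray's -x side (x -68, y -39 mm, 17 mm above the bench); stay there.
- long_nose: Red long-nose pliers, 146 x 49 x 11 mm, on the bench in front, near the robot; a bystander. Origin: centre of the underside.

How it is judged:
By the outcome, as a careful person would: the job done as asked, in the order asked, and still so for the second after the job is handed in, with the robot touching nothing.
It also fails if it takes over 54 s, if anything falls off the work surface, if the arm or the gripper's body presses on something with over 40 N, if the wrist force passes 120 N, or if a joint passes its speed limit or range.

## Working session

There is one attempt and no reset: what is moved stays moved. The work goes in short steps, Python scripts to look and compute and a tool call to move; the robot and the scene stay as the last step left them, time stands still between calls to the robot, and variables do not carry over. Pictures are saved under pics/ and viewed, at most 10 in all, crops included, and the job is handed in when it is done.

Besides the shell and the picture viewer there is one more tool, called after "Call:" in YAML: its name, and indented under it one key for each argument. carry_out: Moves the arm, as the interface text tells. Its arguments: {"type":"object","properties":{"steps":{"type":"array","items":{"type":"object","properties":{"jaw":{"type":"number"},"travel":{"type":"array","items":{"type":"number"}},"rotation":{"type":"array","items":{"type":"number"}}}}}},"required":["steps"]}

```bash
mkdir -p pics; ls; cat > h.py <<'E'
import numpy as np, cv2
from bench import env
from scipy.spatial.transform import Rotation as R
def cam(n):
    c=env.read_camera(n); f=200/np.tan(np.radians(c["fov_y"])/2)
    c["K"]=np.array([[f,0,c["cx"]],[0,f,c["cy"]],[0,0,1]]); c["D"]=np.array([c["k1"],0,0,0.])
    a=np.array(c["attitude"],float); c["Rm"]=a if a.shape==(3,3) else R.from_rotvec(a).as_matrix() if a.size==3 else R.from_quat(a).as_matrix()
    c["eye"]=np.array(c["eye"],float); return c
def w(c,px,z):
    p=cv2.undistortPoints(np.array(px,float).reshape(-1,1,2),c["K"],c["D"]).reshape(-1,2)
    d=np.c_[p,np.ones(len(p))]@c["Rm"].T
    return c["eye"]+d*((z-c["eye"][2])/d[:,2])[:,None]
def proj(c,P):
    r=c["Rm"].T; return cv2.projectPoints(np.array(P,float).reshape(-1,3),cv2.Rodrigues(r)[0],-r@c["eye"],c["K"],c["D"])[0].reshape(-1,2)
E
python3 - <<'E'
from h import *
for n in("scene","top"):
    c=cam(n); print(n,c["eye"],c["attitude"],c["fov_y"],c["k1"],c["cx"],c["cy"]); cv2.imwrite(f"pics/{n}0.png",c["pixels"])
print(env.get_state())
E
```

```text
pics
scene [ 0.8992938  -0.01242444  0.76106385] [-2.28102326 -1.17877718  0.36242557] 51.67258609870902 -0.006254508179337144 317.3122159867507 197.4188862902243
top [0.40020729 0.27824962 0.92255719] [-2.13516321  2.18380231 -0.11786383] 54.213398672215185 -0.09375916071239325 318.01967806337126 202.56010581712448
{'time': 0.1, 'q': array([ 8.90688436e-01,  3.81106147e-01,  1.29814542e+00, -3.05232779e-05,
        1.46362203e+00, -2.15331729e-01]), 'joint_vel': array([-0.00124465, -0.00157809, -0.00197154,  0.00165116, -0.00097952,
       -0.00036708]), 'effort': array([ 3.43795655e-03, -4.38652182e+01, -2.24913704e+01,  7.14854384e-02,
        3.42033897e-02, -9.37393565e-05]), 'tool_pos': array([0.24635379, 0.49140389, 0.20122496]), 'eef_rot': array([-7.23388723e-01, -3.05663176e+00,  1.83411020e-03]), 'force': array([-0.07085274, -0.33435755,  0.15253697]), 'ft_torque': array([-0.01660639,  0.0313319 , -0.00308393]), 'grasp_force': 0.0, 'opening': 0.08818517211401443}
```

View pics/scene0.png

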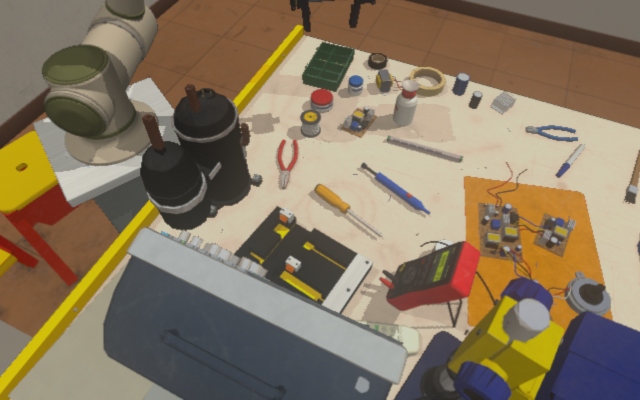

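View pics/top0.png

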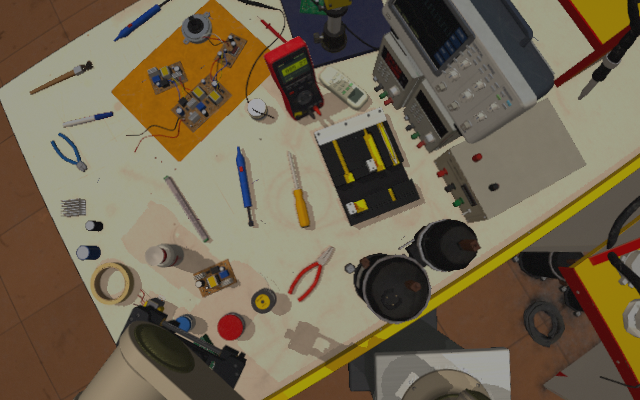

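Scene: tray near (305,258), screwdriver at (348,208), pump at (395,188), pliers at (287,162). Top: tray at (366,168), guard strip up at (350,124), screwdriver at (298,190), pump at (243,187). I zoom in.

```bash
python3 - <<'E'
from h import *
a=cv2.imread("pics/top0.png")[95:245,220:435]; cv2.imwrite("pics/top0c.png",cv2.resize(a,None,fx=3.7,fy=3.7,interpolation=cv2.INTER_CUBIC))
a=cv2.imread("pics/scene0.png")[150:320,230:440]; cv2.imwrite("pics/scene0c.png",cv2.resize(a,None,fx=3.5,fy=3.5,interpolation=cv2.INTER_CUBIC))
c=cam("top")
print(w(c,[(366,168),(298,190),(243,187),(239,150),(250,222),(292,153),(303,225),(350,124)],0.02).round(3))
E
```

```text
[[0.584 0.168 0.02 ]
 [0.535 0.328 0.02 ]
 [0.545 0.458 0.02 ]
 [0.634 0.467 0.02 ]
 [0.462 0.441 0.02 ]
 [0.624 0.341 0.02 ]
 [0.453 0.318 0.02 ]
 [0.691 0.202 0.02 ]]
```

View pics/top0c.png

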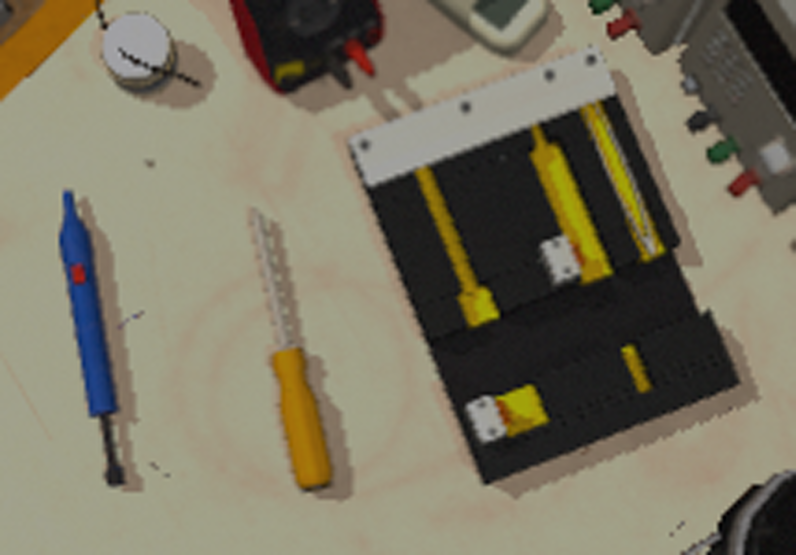

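View pics/scene0c.png

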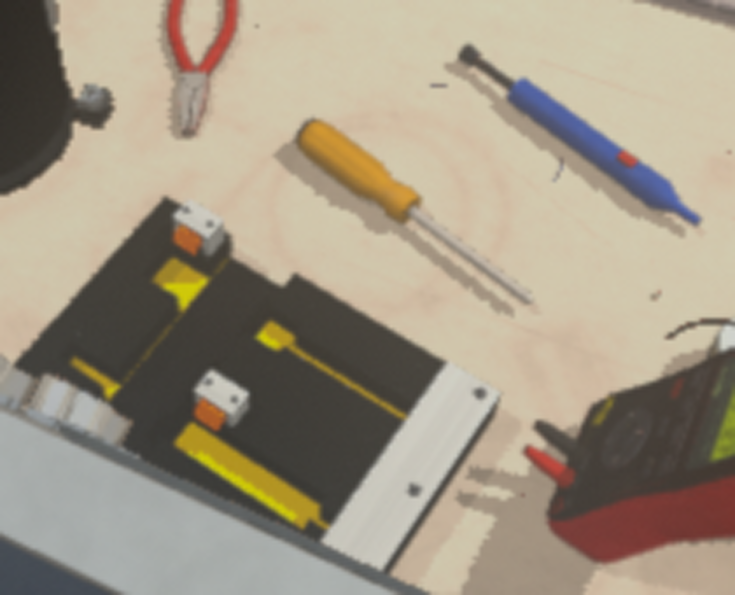

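Top crop: guard strip corners about (348,137)-(610,48) with the tray's y axis running down. The pump's tip is up at (68,195) and its rod end at (115,480). The driver's blade tip is at (258,210) and its butt at (312,485). The pump cut-out, with its latch, is the middle one, and the driver's is the left one. The scene crop agrees. Next I measure with masks.

```bash
cat > m.py <<'E'
from h import *
def mask(im,lo,hi,roi):
    m=cv2.inRange(cv2.cvtColor(im,cv2.COLOR_BGR2HSV),lo,hi); k=np.zeros_like(m); x0,y0,x1,y1=roi; k[y0:y1,x0:x1]=m[y0:y1,x0:x1]
    n,l,s,_=cv2.connectedComponentsWithStats(k)
    return np.uint8(l==1+np.argmax(s[1:,4]))*255
def axis(c,m,z):
    """long axis of a mask cast on plane z: centre, yaw(deg), extents, end points"""
    v,u=np.nonzero(m); P=w(c,np.c_[u,v],z)[:,:2]; ctr=P.mean(0)
    d=np.linalg.svd(P-ctr,full_matrices=False)[2][0]; d*=np.sign(d[0]) # toward +x = tip
    n=np.array([-d[1],d[0]]); t=(P-ctr)@d; s=(P-ctr)@n
    sel=(t>np.quantile(t,.1))&(t<np.quantile(t,.9))
    k=np.polyfit(t[sel],s[sel],1); 
    return ctr.round(4),np.degrees(np.arctan2(d[1],d[0])).round(2),t.min().round(4),t.max().round(4),(np.ptp(s)).round(4),k.round(4)
E
python3 - <<'E'
from m import *
C={n:cam(n) for n in("top","scene")}
roi={"top":dict(p=(225,140,262,235),d=(285,185,320,235),s=(310,105,392,150)),"scene":dict(p=(355,160,435,220),d=(310,178,355,215),s=(320,250,376,320))}
for n,c in C.items():
    im=c["pixels"]
    for k,lo,hi,z in(("p",(100,110,30),(125,255,255),.0105),("d",(8,130,80),(25,255,255),.013),("s",(0,0,150),(180,40,255),.032)):
        m=mask(im,lo,hi,roi[n][k])
        print(n,k,cv2.countNonZero(m),cv2.boundingRect(m),*axis(c,m,z))
        if k=="s": print(cv2.boxPoints(cv2.minAreaRect(np.float32(w(c,np.argwhere(m)[:,::-1],.032)[:,:2]*1000))).round(1).tolist())
c=C["top"]
print("corners hand",w(c,[(220+x/3.7-.35,95+y/3.7-.35) for x,y in((348,137),(610,46),(371,188),(613,97))],.032).round(4).tolist())
print("bottom corners z0",w(c,[(220+x/3.7,95+y/3.7) for x,y in((487,484),)],0).round(4), "br z29",w(c,[(220+740/3.7,95+382/3.7)],.029).round(4))
print("instr",w(c,[(440,140),(405,110),(440,190),(475,220),(402,240),(350,265)],0).round(3).tolist())
E
```

```text
top p 364 (236, 147, 15, 60) [0.566  0.4597] 9.33 -0.0665 0.0798 0.0186 [-0.0026  0.    ]
top d 354 (293, 189, 17, 38) [0.4929 0.3223] 10.9 -0.0425 0.0457 0.0239 [ 0.0018 -0.    ]
top s 943 (315, 105, 71, 40) [0.6846 0.2022] -69.32 -0.0844 0.0854 0.0438 [-0.0063 -0.    ]
[[639.9000244140625, 275.6000061035156], [698.7000122070312, 116.5], [739.7999877929688, 131.6999969482422], [680.9000244140625, 290.79998779296875]]
scene p 105 (378, 174, 28, 21) [0.5385 0.4616] 9.54 -0.0399 0.0381 0.0088 [0.0088 0.    ]
scene d 349 (316, 185, 33, 27) [0.4913 0.3248] 10.53 -0.0447 0.0461 0.0267 [ 0.0119 -0.0001]
scene s 1129 (322, 253, 51, 60) [0.6774 0.2242] -70.15 -0.0661 0.0628 0.0364 [0.0024 0.0001]
[[638.0999755859375, 280.20001220703125], [683.2000122070312, 159.60000610351562], [717.2999877929688, 172.3000030517578], [672.0999755859375, 293.0]]
corners hand [[0.6708, 0.2886, 0.032], [0.7278, 0.119, 0.032], [0.6372, 0.2748, 0.032], [0.6937, 0.1188, 0.032]]
bottom corners z0 [[0.4495 0.2042 0.    ]] br z29 [[0.5079 0.0459 0.029 ]]
instr [[0.654, -0.019, 0.0], [0.731, 0.063, 0.0], [0.53, -0.011, 0.0], [0.456, -0.093, 0.0], [0.413, 0.086, 0.0], [0.358, 0.211, 0.0]]
```

```bash
cat >> m.py <<'E'
def edge(c,A,B,z,half=.008,sign=0,n=40,ch=None):
    """subpixel edge points along world segment A-B (xy) at plane z; returns signed offsets to left normal fitted line (offset at mid mm, slope deg, rms mm)"""
    A,B=np.array(A,float),np.array(B,float); d=(B-A)/np.linalg.norm(B-A); nn=np.array([-d[1],d[0]])
    im=c["pixels"].astype(np.float32); g=im.mean(2) if ch is None else im@np.float32(ch)
    s=np.arange(-half,half+1e-9,.0003); tt=np.linspace(.06,.94,n); L=np.linalg.norm(B-A)
    P=(A+np.outer(tt,B-A))[:,None,:]+s[None,:,None]*nn
    q=proj(c,np.c_[P.reshape(-1,2),np.full(P.shape[0]*P.shape[1],z)]).astype(np.float32)
    v=cv2.remap(np.ascontiguousarray(g,np.float32),q[:,0].reshape(n,-1),q[:,1].reshape(n,-1),cv2.INTER_LINEAR)
    gr=np.gradient(cv2.GaussianBlur(v,(9,1),2.5),axis=1); gr=np.abs(gr) if sign==0 else np.maximum(sign*gr,0)
    o=[]
    for r in gr:
        i=r.argmax(); a,b=max(0,i-4),i+5; o.append((s[a:b]*r[a:b]).sum()/(r[a:b].sum()+1e-9))
    o=np.array(o); x=(tt-.5)*L; ok=np.ones(n,bool)
    for _ in range(4):
        k=np.polyfit(x[ok],o[ok],1); e=o-np.polyval(k,x); ok=np.abs(e)<max(.0006,2*np.std(e[ok]))
    mid=(A+B)/2+nn*k[1]
    return mid.round(4),round(np.degrees(np.arctan(k[0])+np.arctan2(d[1],d[0])),2),round(k[1]*1e3,2),round(1e3*np.std(e[ok]),2),int(ok.sum())
def tray(o,psi):
    a=np.radians(psi); M=np.array([[np.cos(a),-np.sin(a)],[np.sin(a),np.cos(a)]]); return lambda x,y:np.array(o)+M@np.array([x,y])/1e3
E
python3 - <<'E'
from m import *
psi=110.0; a=np.radians(psi); yt=np.array([-np.sin(a),np.cos(a)])
o=np.array([.6835,.2015])+.1005*yt
print("o",o)
for n in("top","scene"):
    c=cam(n); oo=o if n=="top" else o+[.001,.004]; T=tray(oo,psi)
    xr=(-80,80) if n=="top" else (0,80)
    print(n,"inner",edge(c,T(xr[0],-83),T(xr[1],-83),.032))
    print(n,"outer",edge(c,T(xr[0],-118),T(xr[1],-118),.032))
    print(n,"+x end",edge(c,T(86,-118),T(86,-83),.032))
    print(n,"-x end",edge(c,T(-86,-118),T(-86,-83),.032)) if n=="top" else 0
    print(n,"+x side bottom",edge(c,T(86,-80),T(86,15),0),edge(c,T(86,70),T(86,115),0))
    print(n,"+x side top",edge(c,T(86,-80),T(86,15),.029,half=.004))
    print(n,"near bottom",edge(c,T(-80,118),T(80,118),0))
im=cam("top")["pixels"]; cv2.imwrite("pics/tz.png",cv2.resize(im[105:230,312:425],None,fx=4.8,fy=4.8,interpolation=cv2.INTER_LANCZOS4))
E
```

```text
o [0.58906089 0.16712698]
top inner (array([0.6673, 0.1956]), np.float64(109.75), np.float64(-0.23), np.float64(0.39), 36)
top outer (array([0.7   , 0.2075]), np.float64(109.71), np.float64(-0.11), np.float64(0.48), 29)
top +x end (array([0.6541, 0.2824]), np.float64(-161.41), np.float64(-0.09), np.float64(0.41), 29)
top -x end (array([0.7121, 0.1228]), np.float64(-154.39), np.float64(-2.25), np.float64(1.71), 40)
top +x side bottom (array([0.5903, 0.2588]), np.float64(-160.0), np.float64(0.29), np.float64(0.41), 37) (array([0.4729, 0.2158]), np.float64(-160.19), np.float64(0.52), np.float64(0.38), 40)
top +x side top (array([0.5894, 0.2611]), np.float64(-159.99), np.float64(-2.22), np.float64(0.23), 40)
top near bottom (array([0.4786, 0.1269]), np.float64(109.93), np.float64(-0.5), np.float64(0.41), 40)
scene inner (array([0.6541, 0.237 ]), np.float64(110.19), np.float64(0.34), np.float64(0.18), 40)
scene outer (array([0.6869, 0.2489]), np.float64(110.16), np.float64(0.38), np.float64(0.18), 40)
scene +x end (array([0.6563, 0.2829]), np.float64(-170.09), np.float64(3.62), np.float64(1.21), 35)
scene +x side bottom (array([0.5912, 0.2629]), np.float64(-160.88), np.float64(0.12), np.float64(3.8), 40) (array([0.4733, 0.2214]), np.float64(-161.73), np.float64(-1.18), np.float64(4.4), 40)
scene +x side top (array([0.5916, 0.2619]), np.float64(-159.86), np.float64(1.27), np.float64(0.21), 40)
scene near bottom (array([0.4821, 0.1318]), np.float64(112.45), np.float64(-3.06), np.float64(2.15), 33)
```

View pics/tz.png

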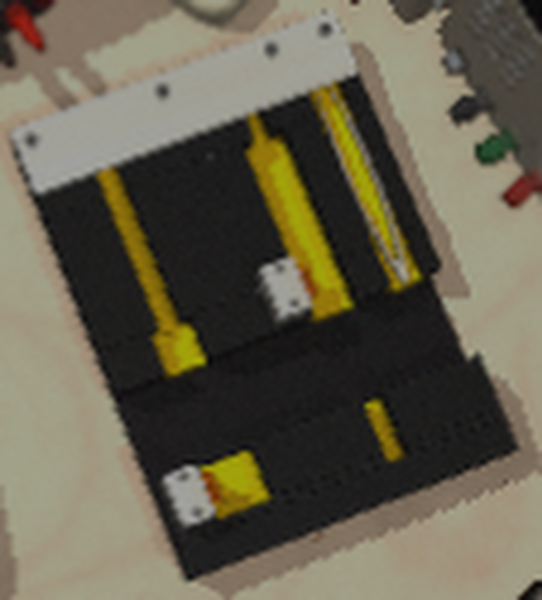

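The zoom shows the tray clearly. The pump barrel cut-out spans about (275,150)-(335,305), the driver cut-out's blade part is at (130,240) and its handle part at (238,480), and the latches are at (290,290) and (190,495). Next I measure the slots' side edges.

```bash
python3 - <<'E'
from m import *
psi=110.0; a=np.radians(psi); xt=np.array([np.cos(a),np.sin(a)])
o=np.array([.58906,.16713])
for n in("top","scene"):
    c=cam(n); T=tray(o+(-.0004*xt if n=="top" else .0021*xt),psi)
    im=c["pixels"].astype(np.float32)
    for nm,y0,y1,xa,xb in(("pumpbarrel",-60,-12,-45,15),("pumpnoz",-80,-74,-30,0),("blade",-75,-12,20,60),("neck",6,18,20,60),("handle",72,92,5,60),("rod",80,92,-40,0)):
        xs=np.arange(xa,xb,.25); acc=0
        for y in np.linspace(y0,y1,25):
            q=proj(c,[[*T(x,y),.029] for x in xs]).astype(np.float32)
            v=cv2.remap(im,q[:,:1].copy(),q[:,1:].copy(),cv2.INTER_LINEAR)[:,0]; acc=acc+(v[:,2]/2+v[:,1]/2-v[:,0])/25
        t=acc.max()*.4; on=xs[acc>t]; 
        print(n,nm,"range",on.min(),on.max(),"w",on.max()-on.min(),"mid",(on.min()+on.max())/2,"| prof",acc[::12].astype(int))
E
```

```text
top pumpbarrel range -37.0 -17.5 w 19.5 mid -27.25 | prof [  0   0  13  90 143 147 146 132 121  79   5   0   0   0   0   0   0   0
   0   0]
top pumpnoz range -30.0 -23.5 w 6.5 mid -26.75 | prof [52 99 58  0  0  0  1  0  0  0]
top blade range 45.0 55.25 w 10.25 mid 50.125 | prof [  0   0   0   0   0   0   0   0  22  88 113 105  31   0]
top neck range 39.75 59.75 w 20.0 mid 49.75 | prof [  0   1   0   0   0   0   9 102 147 148 142 129 123  85]
top handle range 36.25 59.75 w 23.5 mid 48.0 | prof [  0   0   0   0   0   0   0   0   0   0  24 116 145 147 143 139 133 115
  91]
top rod range -31.75 -23.25 w 8.5 mid -27.5 | prof [  0   0   7  63 108 100  14   0   0   0   0   0   0   0]
scene pumpbarrel range -41.5 -25.25 w 16.25 mid -33.375 | prof [  4  52 176 153 130 130 119  39   6   5   5   5   5   5   5   6   6   6
   6   6]
scene pumpnoz range -30.0 -27.0 w 3.0 mid -28.5 | prof [60 24  8  5  5  5  5  5  5  5]
scene blade range 41.5 46.75 w 5.25 mid 44.125 | prof [ 6  6  7  7  7  7  7 24 80 27  9  8  8  8]
scene neck range 37.0 51.5 w 14.5 mid 44.25 | prof [  7   7   7   7   7  14  80 116  95  87  74  24  10   9]
scene handle range 33.0 53.75 w 20.75 mid 43.375 | prof [ 7  7  7  8  8  8  8  8  8 24 80 94 83 80 79 77 54 16 13]
scene rod range -36.25 -30.0 w 6.25 mid -33.125 | prof [ 5 20 75 54  9  6  6  6  6  6  6  6  6  7]
```

Call:
carry_out:
  steps:
    - {"jaw": 0.6, "travel": [0.045, -0.007, 0], "rotation": [0, 0, 7]}
    - {"jaw": 0.6, "travel": [0.09, -0.014, 0], "rotation": [0, 0, 14]}
    - {"jaw": 0.6, "travel": [0.135, -0.021, -0.02], "rotation": [0, 0, 21]}
    - {"jaw": 0.6, "travel": [0.18, -0.028, -0.05], "rotation": [0, 0, 28]}
    - {"jaw": 0.6, "travel": [0.225, -0.035, -0.08], "rotation": [0, 0, 35]}
    - {"jaw": 0.6, "travel": [0.265, -0.041, -0.12], "rotation": [0, 0, 36]}
    - {"jaw": 0.6, "travel": [0.265, -0.041, -0.15], "rotation": [0, 0, 36]}
    - {"jaw": 0.6, "travel": [0.265, -0.041, -0.15], "rotation": [0, 0, 36]}
    - {"jaw": 0.6, "travel": [0.265, -0.041, -0.15], "rotation": [0, 0, 36]}
    - {"jaw": 0.6, "travel": [0.265, -0.041, -0.15], "rotation": [0, 0, 36]}

```text
time: 1.5
tool_pos: [0.5115, 0.4518, 0.0546]
eef_rot: [-0.258, 3.128, 0.003]
force: [-0.1, 0.0, 0.6]
opening: 0.0528
grasp_force: 0.0
```

Call:
carry_out:
  steps:
    - {"jaw": 0.6, "travel": [0, 0, -0.03], "rotation": [0, 0, 0]}
    - {"jaw": 0.6, "travel": [0, 0, -0.048], "rotation": [0, 0, 0]}
    - {"jaw": 0.6, "travel": [0, 0, -0.048], "rotation": [0, 0, 0]}
    - {"jaw": 0.1, "travel": [0, 0, -0.048], "rotation": [0, 0, 0]}
    - {"jaw": 0.1, "travel": [0, 0, -0.048], "rotation": [0, 0, 0]}
    - {"jaw": 0.1, "travel": [0, 0, -0.048], "rotation": [0, 0, 0]}
    - {"jaw": 0.1, "travel": [0, 0, -0.048], "rotation": [0, 0, 0]}
    - {"jaw": 0.1, "travel": [0, 0, -0.048], "rotation": [0, 0, 0]}

```text
time: 2.3
tool_pos: [0.5117, 0.4507, 0.0042]
eef_rot: [-0.257, 3.131, 0.0]
force: [0.8, 0.6, 0.2]
opening: 0.015
grasp_force: 0.0
```

```bash
python3 - <<'E'
from m import *
print(env.get_state()["opening"],env.get_state()["grasp_force"])
a=cam("top")["pixels"][130:260,190:320]; b=cam("scene")["pixels"][120:250,330:460]
cv2.imwrite("pics/g1.png",np.hstack([cv2.resize(x,(395,395),interpolation=cv2.INTER_CUBIC) for x in(a,b)]))
E
```

```text
0.015031280771383361 0.0
```

View pics/g1.png

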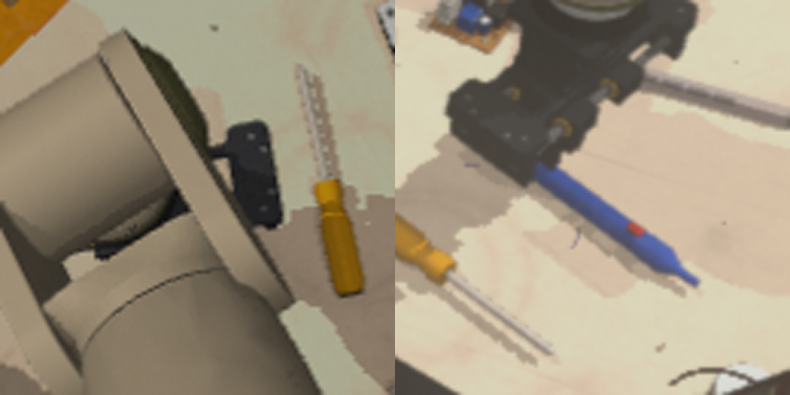

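The top view is blocked by the arm. The scene view shows the gripper over the pump's rear, at (530,170) in the crop. I let the fingers finish closing.

Call:
carry_out:
  steps:
    - {"jaw": 0.0, "travel": [0, 0, 0], "rotation": [0, 0, 0]}
    - {"jaw": 0.0, "travel": [0, 0, 0], "rotation": [0, 0, 0]}
    - {"jaw": 0.0, "travel": [0, 0, 0], "rotation": [0, 0, 0]}

```text
time: 2.7
tool_pos: [0.5115, 0.4506, 0.0037]
eef_rot: [0.257, -3.131, 0.0]
force: [0.9, -0.2, 0.4]
opening: 0.0004
grasp_force: 0.0
```

```bash
python3 - <<'E'
from m import *
c=cam("scene"); s=env.get_state(); M=R.from_rotvec(s["eef_rot"]).as_matrix(); print(M.round(3).tolist(),s["q"].round(3))
im=c["pixels"].copy(); p=s["tool_pos"]
for P,col in((p,(0,0,255)),(p-.019*M[:,2],(0,255,0)),(p+.02*M[:,1],(255,0,255)),(np.array([.6447,.4726,.01]),(0,255,255)),(np.array([.5,.4489,.0105]),(255,255,0))):
    q=proj(c,P)[0]; print(q.round(1)); cv2.circle(im,tuple(int(v*16) for v in q),24,col,-1,shift=4)
m=mask(im,(100,110,30),(125,255,255),(340,150,440,225)); print(axis(c,m,.0105),cv2.boundingRect(m))
cv2.imwrite("pics/g2.png",cv2.resize(im[90:230,320:460],(600,600),interpolation=cv2.INTER_CUBIC))
E
```

```text
[[-0.987, -0.163, -0.0], [-0.163, 0.987, -0.0], [0.0, -0.0, -1.0]] [ 0.549  0.784  1.146  0.     1.212 -1.185]
[379.8 180. ]
[380.9 174.9]
[385.3 175.3]
[427.7 213.4]
[376.4 175.3]
(array([0.5409, 0.4618]), np.float64(10.92), np.float64(-0.0387), np.float64(0.0356), np.float64(0.0098), array([-0.012 ,  0.0001])) (378, 176, 28, 19)
```

View pics/g2.png

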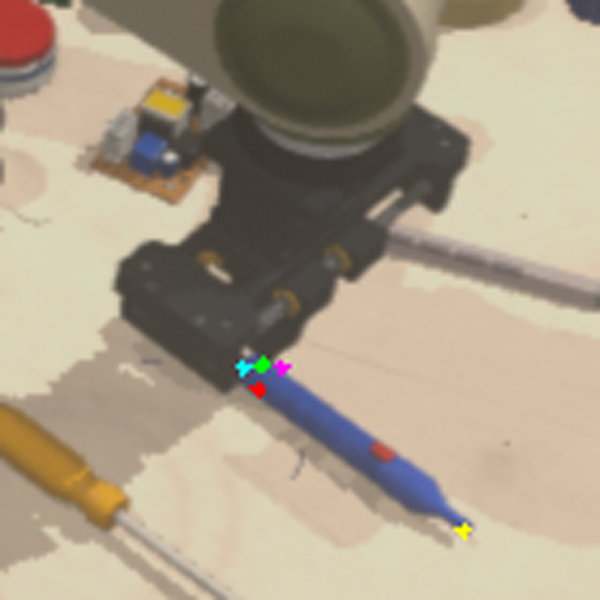

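```bash
python3 - <<'E'
from m import *
s=env.get_state(); M=R.from_rotvec(s["eef_rot"]).as_matrix(); p=s["tool_pos"]
c=cam("scene"); t=cam("top")
print("block corners, crop px:")
for sx in(-1,1):
  for sy in(-1,1):
    P=p+M@np.array([sx*.0375,sy*.0935,-.064]); print(sx,sy,P.round(3),((proj(c,P)[0]-[320,90])*600/140).round(0), ((proj(t,P)[0]-[190,130])*395/130).round(0))
print(w(c,[(320+230*.2333,90+388*.2333)],.064), w(t,[(265,200),(283,204)],.07))
E
```

```text
block corners, crop px:
-1 -1 [0.564 0.364 0.068] [208. 457.] [274. 135.]
-1 1 [0.533 0.549 0.068] [442. 253.] [ 25. 182.]
1 -1 [0.49  0.352 0.068] [ 94. 369.] [292. 235.]
1 1 [0.459 0.537 0.068] [330. 179.] [ 40. 282.]
[[0.53591119 0.40219885 0.064     ]] [[0.50687339 0.39874126 0.07      ]
 [0.49709497 0.35908148 0.07      ]]
```

The fingers shut on nothing. The body projects about 60 mm higher than the reported TCP implies. I raise the gripper and compare images with jaws open and shut to check where the fingers really are.

Call:
carry_out:
  steps:
    - {"jaw": 0.0, "travel": [0, 0, 0.03], "rotation": [0, 0, 0]}
    - {"jaw": 0.0, "travel": [0, 0, 0.08], "rotation": [0, 0, 0]}
    - {"jaw": 0.0, "travel": [0, 0, 0.1], "rotation": [0, 0, 0]}
    - {"jaw": 0.0, "travel": [0, 0, 0.1], "rotation": [0, 0, 0]}
    - {"jaw": 0.0, "travel": [0, 0, 0.1], "rotation": [0, 0, 0]}

```text
time: 3.35
tool_pos: [0.5112, 0.4504, 0.1032]
eef_rot: [0.256, -3.13, 0.001]
force: [-0.0, -0.6, 0.1]
opening: 0.0002
grasp_force: 0.0
```

```bash
python3 - <<'E'
from m import *
for n in("scene","top"): cv2.imwrite(f"pics/closed_{n}.png",cam(n)["pixels"])
E
```

Call:
carry_out:
  steps:
    - {"jaw": 1.0, "travel": [0, 0, 0], "rotation": [0, 0, 0]}
    - {"jaw": 1.0, "travel": [0, 0, 0], "rotation": [0, 0, 0]}
    - {"jaw": 1.0, "travel": [0, 0, 0], "rotation": [0, 0, 0]}
    - {"jaw": 1.0, "travel": [0, 0, 0], "rotation": [0, 0, 0]}
    - {"jaw": 1.0, "travel": [0, 0, 0], "rotation": [0, 0, 0]}
    - {"jaw": 1.0, "travel": [0, 0, 0], "rotation": [0, 0, 0]}
    - {"jaw": 1.0, "travel": [0, 0, 0], "rotation": [0, 0, 0]}

```text
time: 4.15
tool_pos: [0.5115, 0.4506, 0.1038]
eef_rot: [-0.257, 3.131, 0.0]
force: [-0.4, 0.2, 0.5]
opening: 0.0544
grasp_force: 0.0
```

```bash
python3 - <<'E'
from m import *
s=env.get_state(); p=s["tool_pos"]; M=R.from_rotvec(s["eef_rot"]).as_matrix(); print(p,s["opening"])
c=cam("scene"); a=cv2.imread("pics/closed_scene.png"); b=c["pixels"].copy()
d=cv2.absdiff(a,b).max(2); v,u=np.nonzero(d>25); print(u.min(),u.max(),v.min(),v.max(),len(u))
o=[b.copy(),a.copy()]
for im in o:
  for k in(-.044,0,.044):
    for z,col in((0,(0,0,255)),(-.019,(0,255,0)),(-.064,(255,0,255))):
        q=proj(c,p+M@np.array([0,k,z]))[0]; cv2.circle(im,tuple(int(x*16) for x in q),16,col,-1,shift=4)
print(proj(c,p))
cv2.imwrite("pics/g3.png",np.hstack([cv2.resize(x[60:240,310:450],(390,501),interpolation=cv2.INTER_CUBIC) for x in o]))
E
```

```text
[0.51153194 0.4506342  0.10376214] 0.05435624330736728
119 451 0 236 753
[[386.04411834 151.18418477]]
```

View pics/g3.png

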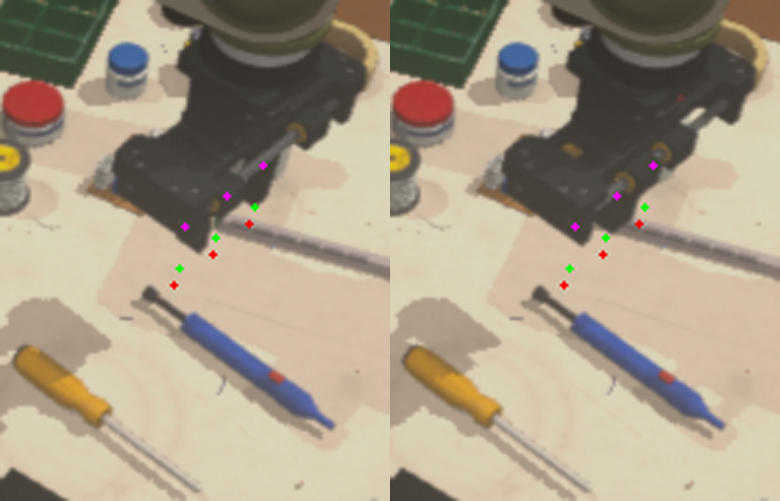

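The raised view shows the pump lying untouched, with its rod end at (150,293) and tip at (330,427). The fingertips appear above and to the right of the projected TCP, for example at about (268,205). I'll find the true finger height by gently touching clear bench between the tools.

Call:
carry_out:
  steps:
    - {"jaw": 0.0, "travel": [0, -0.035, 0], "rotation": [0, 0, 0]}
    - {"jaw": 0.0, "travel": [0, -0.065, -0.03], "rotation": [0, 0, 0]}
    - {"jaw": 0.0, "travel": [0, -0.065, -0.07], "rotation": [0, 0, 0]}
    - {"jaw": 0.0, "travel": [0, -0.065, -0.098], "rotation": [0, 0, 0]}
    - {"jaw": 0.0, "travel": [0, -0.065, -0.098], "rotation": [0, 0, 0]}
    - {"jaw": 0.0, "travel": [0, -0.065, -0.1], "rotation": [0, 0, 0]}
    - {"jaw": 0.0, "travel": [0, -0.065, -0.103], "rotation": [0, 0, 0]}
    - {"jaw": 0.0, "travel": [0, -0.065, -0.106], "rotation": [0, 0, 0]}
    - {"jaw": 0.0, "travel": [0, -0.065, -0.106], "rotation": [0, 0, 0]}

```text
time: 5.1
tool_pos: [0.5117, 0.3858, -0.0018]
eef_rot: [-0.257, 3.13, 0.0]
force: [0.2, -0.6, -0.4]
opening: 0.0004
grasp_force: 0.0
```

Call:
carry_out:
  steps:
    - {"jaw": 0.0, "travel": [0, 0, -0.004], "rotation": [0, 0, 0]}
    - {"jaw": 0.0, "travel": [0, 0, -0.008], "rotation": [0, 0, 0]}
    - {"jaw": 0.0, "travel": [0, 0, -0.01], "rotation": [0, 0, 0]}
    - {"jaw": 0.0, "travel": [0, 0, -0.01], "rotation": [0, 0, 0]}

```text
time: 5.5
tool_pos: [0.5113, 0.3855, -0.0127]
eef_rot: [0.257, -3.13, 0.0]
force: [-0.3, 0.5, -0.2]
opening: 0.0001
grasp_force: 0.0
```

```bash
python3 - <<'E'
from m import *
s=env.get_state(); print(s["tool_pos"],s["force"],s["q"])
c=cam("scene"); q=proj(c,s["tool_pos"])[0]; print(q)
im=c["pixels"]; x,y=int(q[0]),int(q[1])
cv2.imwrite("pics/g4.png",cv2.resize(im[y-70:y+50,x-75:x+85],(800,600),interpolation=cv2.INTER_CUBIC)); print(x-75,y-70)
E
```

```text
[ 0.51134587  0.38553158 -0.01268409] [-0.33372405  0.49433399 -0.22784813] [ 4.61515130e-01  7.44089707e-01  1.29728231e+00 -3.19607275e-05
  1.10099433e+00 -1.27279640e+00]
[357.16788155 197.25639612]
282 127
```

View pics/g4.png

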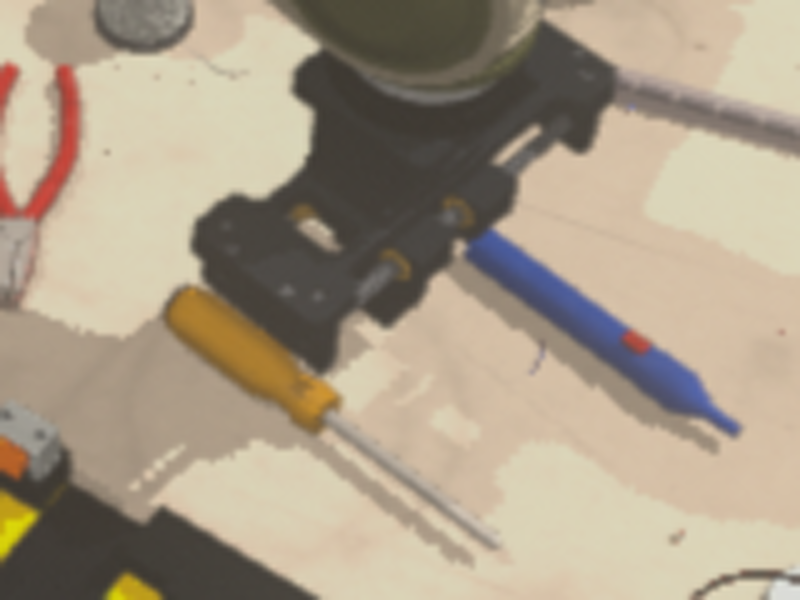

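The fingers are still above the bench with no contact. The fingertip pair shows at about (420,297), where the reported TCP projects to (375,350). I keep lowering gently to find contact.

Call:
carry_out:
  steps:
    - {"jaw": 0.0, "travel": [0, 0, -0.003], "rotation": [0, 0, 0]}
    - {"jaw": 0.0, "travel": [0, 0, -0.006], "rotation": [0, 0, 0]}
    - {"jaw": 0.0, "travel": [0, 0, -0.009], "rotation": [0, 0, 0]}
    - {"jaw": 0.0, "travel": [0, 0, -0.012], "rotation": [0, 0, 0]}
    - {"jaw": 0.0, "travel": [0, 0, -0.012], "rotation": [0, 0, 0]}

```text
time: 6.05
tool_pos: [0.5113, 0.3855, -0.0248]
eef_rot: [0.257, -3.13, 0.001]
force: [0.4, -0.1, 0.0]
opening: 0.0005
grasp_force: 0.0
```

Call:
carry_out:
  steps:
    - {"jaw": 0.0, "travel": [0, 0, -0.003], "rotation": [0, 0, 0]}
    - {"jaw": 0.0, "travel": [0, 0, -0.006], "rotation": [0, 0, 0]}
    - {"jaw": 0.0, "travel": [0, 0, -0.009], "rotation": [0, 0, 0]}
    - {"jaw": 0.0, "travel": [0, 0, -0.012], "rotation": [0, 0, 0]}
    - {"jaw": 0.0, "travel": [0, 0, -0.012], "rotation": [0, 0, 0]}

```text
time: 6.55
tool_pos: [0.5115, 0.3856, -0.0364]
eef_rot: [0.257, -3.131, 0.0]
force: [0.2, -0.0, 0.4]
opening: 0.0006
grasp_force: 0.0
```

Call:
carry_out:
  steps:
    - {"jaw": 0.0, "travel": [0, 0, -0.003], "rotation": [0, 0, 0]}
    - {"jaw": 0.0, "travel": [0, 0, -0.006], "rotation": [0, 0, 0]}
    - {"jaw": 0.0, "travel": [0, 0, -0.008], "rotation": [0, 0, 0]}
    - {"jaw": 0.0, "travel": [0, 0, -0.008], "rotation": [0, 0, 0]}

```text
time: 6.95
tool_pos: [0.5119, 0.3858, -0.0368]
eef_rot: [-0.258, 3.127, 0.001]
force: [-19.7, -12.5, 60.0]
opening: 0.0003
grasp_force: 29.7
```

```bash
python3 - <<'E'
from m import *
s=env.get_state(); print(s["tool_pos"],s["force"],proj(cam("scene"),s["tool_pos"]))
E
```

```text
[ 0.51191903  0.38583081 -0.03675207] [-19.74493474 -12.5445626   60.04428716] [[356.5165014  203.28430079]]
```

Contact. I back off and look from both views.

Call:
carry_out:
  steps:
    - {"jaw": 0.0, "travel": [0, 0, 0.006], "rotation": [0, 0, 0]}
    - {"jaw": 0.0, "travel": [0, 0, 0.009], "rotation": [0, 0, 0]}
    - {"jaw": 0.0, "travel": [0, 0, 0.009], "rotation": [0, 0, 0]}
    - {"jaw": 0.0, "travel": [0, 0, 0.009], "rotation": [0, 0, 0]}

```text
time: 7.4
tool_pos: [0.5113, 0.3855, -0.036]
eef_rot: [0.256, -3.13, 0.001]
force: [-0.2, 0.3, 0.1]
opening: 0.0002
grasp_force: 0.0
```

```bash
python3 - <<'E'
from m import *
s=env.get_state(); print(s["tool_pos"],s["force"],s["opening"],s["eef_rot"])
c=cam("scene"); t=cam("top"); cv2.imwrite("pics/s5.png",c["pixels"]); cv2.imwrite("pics/t5.png",t["pixels"])
a=c["pixels"][127:247,292:412]; b=t["pixels"][120:240,220:340]
print(proj(c,s["tool_pos"]),proj(t,s["tool_pos"]))
cv2.imwrite("pics/g5.png",np.hstack([cv2.resize(x,(400,400),interpolation=cv2.INTER_CUBIC) for x in(a,b)]))
for n,cc,rp,rd in(("top",t,(225,140,262,235),(285,185,320,235)),("scene",c,(355,160,435,220),(310,178,355,215))):
    m=mask(cc["pixels"],(8,130,80),(25,255,255),rd); print(n,"driver",cv2.boundingRect(m),*axis(cc,m,.013)[:4])
E
```

```text
[ 0.51131368  0.38549589 -0.03602264] [-0.24484573  0.26793363  0.06032681] 0.0002369354600370101 [ 2.56410439e-01 -3.13014022e+00  6.16318848e-04]
[[356.27024066 203.00190649]] [[276.39017037 203.27848127]]Traceback (most recent call last):
  File "<stdin>", line 8, in <module>
  File "m.py", line 5, in mask
    return np.uint8(l==1+np.argmax(s[1:,4]))*255
                         ~~~~~~~~~^^^^^^^^^
    return _wrapfunc(a, 'argmax', axis=axis, out=out, **kwds)
    return bound(*args, **kwds)
ValueError: attempt to get argmax of an empty sequence
```

View pics/g5.png

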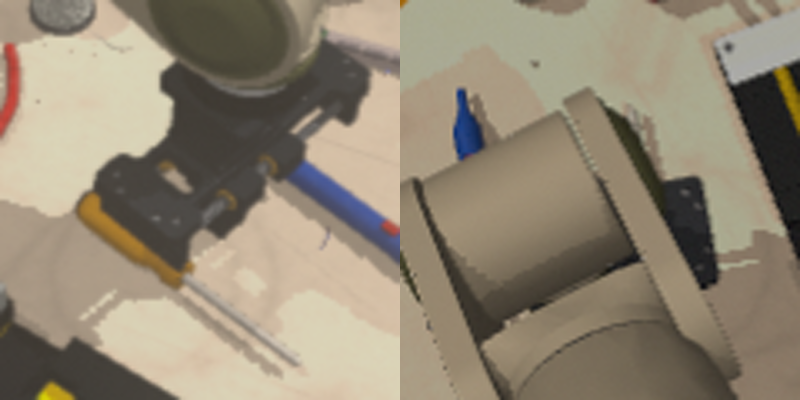

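Both views show the gripper's end block lying over the screwdriver handle, at (140,220) in the scene crop and (690,230) in the top crop. I check the block and finger heights by ray casting.

```bash
python3 - <<'E'
from m import *
c=cam("scene"); t=cam("top"); s=env.get_state(); p=s["tool_pos"]; M=R.from_rotvec(s["eef_rot"]).as_matrix()
f=lambda c,px:[w(c,[px],z)[0].round(3).tolist() for z in(0,.03,.06,.1)]
print("fingertip(prev pose, want .511,.3855):",f(c,(366,186.4)))
print("block low corner scene:",f(c,(347.5,206.5)),"expect",(p+M@[-.0375,-.0935,0])[:2],(p+M@[.0375,-.0935,0])[:2])
print("block right edge top:",f(t,(220+317/3.33,120+270/3.33)),f(t,(220+305/3.33,120+178/3.33)))
m=mask(c["pixels"],(8,100,60),(25,255,255),(305,170,360,225)); v,u=np.nonzero(m); print(cv2.boundingRect(m),len(u))
m0=mask(cv2.imread("pics/scene0.png"),(8,100,60),(25,255,255),(305,170,360,225)); print(cv2.boundingRect(m0),cv2.countNonZero(m0))
E
```

```text
fingertip(prev pose, want .511,.3855): [[0.506, 0.415, 0.0], [0.521, 0.398, 0.03], [0.537, 0.381, 0.06], [0.557, 0.359, 0.1]]
block low corner scene: [[0.525, 0.346, 0.0], [0.54, 0.332, 0.03], [0.554, 0.317, 0.06], [0.574, 0.299, 0.1]] expect [0.56356508 0.29942621] [0.48956568 0.28721618]
block right edge top: [[0.51, 0.289, 0.0], [0.507, 0.289, 0.03], [0.503, 0.288, 0.06], [0.498, 0.288, 0.1]] [[0.577, 0.296, 0.0], [0.571, 0.296, 0.03], [0.566, 0.295, 0.06], [0.558, 0.294, 0.1]]
(315, 185, 35, 28) 256
(315, 184, 35, 29) 398
```

Call:
carry_out:
  steps:
    - {"jaw": 0.6, "travel": [0, 0, 0.04], "rotation": [0, 0, 0]}
    - {"jaw": 0.6, "travel": [0, 0.02, 0.07], "rotation": [0, 0, 0]}
    - {"jaw": 0.6, "travel": [0, 0.065, 0.07], "rotation": [0, 0, 0]}
    - {"jaw": 0.6, "travel": [0, 0.065, 0.07], "rotation": [0, 0, 0]}
    - {"jaw": 0.6, "travel": [0, 0.065, 0.07], "rotation": [0, 0, 0]}
    - {"jaw": 0.6, "travel": [0, 0.065, 0.05], "rotation": [0, 0, 0]}
    - {"jaw": 0.6, "travel": [0, 0.065, 0.035], "rotation": [0, 0, 0]}
    - {"jaw": 0.6, "travel": [0, 0.065, 0.025], "rotation": [0, 0, 0]}
    - {"jaw": 0.6, "travel": [0, 0.065, 0.018], "rotation": [0, 0, 0]}
    - {"jaw": 0.6, "travel": [0, 0.065, 0.018], "rotation": [0, 0, 0]}

```text
time: 8.6
tool_pos: [0.5112, 0.4501, -0.0183]
eef_rot: [0.256, -3.129, 0.001]
force: [0.1, -0.4, -0.5]
opening: 0.0526
grasp_force: 0.0
```

Call:
carry_out:
  steps:
    - {"jaw": 0.6, "travel": [0, 0, -0.005], "rotation": [0, 0, 0]}
    - {"jaw": 0.6, "travel": [0, 0, -0.01], "rotation": [0, 0, 0]}
    - {"jaw": 0.6, "travel": [0, 0, -0.014], "rotation": [0, 0, 0]}
    - {"jaw": 0.6, "travel": [0, 0, -0.014], "rotation": [0, 0, 0]}
    - {"jaw": 0.1, "travel": [0, 0, -0.014], "rotation": [0, 0, 0]}
    - {"jaw": 0.1, "travel": [0, 0, -0.014], "rotation": [0, 0, 0]}
    - {"jaw": 0.1, "travel": [0, 0, -0.014], "rotation": [0, 0, 0]}
    - {"jaw": 0.1, "travel": [0, 0, -0.014], "rotation": [0, 0, 0]}
    - {"jaw": 0.1, "travel": [0, 0, -0.014], "rotation": [0, 0, 0]}
    - {"jaw": 0.1, "travel": [0, 0, -0.014], "rotation": [0, 0, 0]}

```text
time: 9.6
tool_pos: [0.5116, 0.4507, -0.0311]
eef_rot: [-0.257, 3.131, 0.0]
force: [-0.2, -0.2, 1.2]
opening: 0.0202
grasp_force: 30.0
```

The pump is gripped with the jaws 20 mm apart, and the true finger height is the reported z plus about 37 mm. I have no picture views left, so I work from numbers. Lift and carry towards the tray.

Call:
carry_out:
  steps:
    - {"jaw": 0.1, "travel": [0, 0, 0.04], "rotation": [0, 0, 0]}
    - {"jaw": 0.1, "travel": [0, 0, 0.08], "rotation": [0, 0, 0]}
    - {"jaw": 0.1, "travel": [0, -0.03, 0.12], "rotation": [0, 0, 3]}
    - {"jaw": 0.1, "travel": [0, -0.07, 0.13], "rotation": [0, 0, 6]}
    - {"jaw": 0.1, "travel": [0, -0.11, 0.13], "rotation": [0, 0, 9]}
    - {"jaw": 0.1, "travel": [0, -0.15, 0.13], "rotation": [0, 0, 10.6]}
    - {"jaw": 0.1, "travel": [0, -0.19, 0.13], "rotation": [0, 0, 10.6]}
    - {"jaw": 0.1, "travel": [0.01, -0.23, 0.13], "rotation": [0, 0, 10.6]}
    - {"jaw": 0.1, "travel": [0.02, -0.27, 0.13], "rotation": [0, 0, 10.6]}
    - {"jaw": 0.1, "travel": [0.028, -0.306, 0.13], "rotation": [0, 0, 10.6]}
    - {"jaw": 0.1, "travel": [0.028, -0.306, 0.13], "rotation": [0, 0, 10.6]}
    - {"jaw": 0.1, "travel": [0.028, -0.306, 0.13], "rotation": [0, 0, 10.6]}

```text
time: 10.8
tool_pos: [0.5396, 0.1443, 0.0988]
eef_rot: [0.542, -3.094, -0.0]
force: [-0.4, 1.3, -0.7]
opening: 0.0203
grasp_force: 30.0
```

```bash
cat >> m.py <<'E'
def state():
    s=env.get_state(); M=R.from_rotvec(s["eef_rot"]).as_matrix(); y=M[:,1]*np.sign(M[1,1])
    print("t",round(s["time"],2),"pos",s["tool_pos"].round(4),"yaw tip",np.degrees(np.arctan2(y[1],y[0])).round(2)-90,"R",M.round(3).tolist(),"F",s["force"].round(1),"op",round(s["opening"],4),"gf",round(s["grasp_force"],1)); return s,M
E
python3 - <<'E'
from m import *
s,M=state(); p=s["tool_pos"]
d=M[:,0]*np.sign(M[0,0]) # toward tip
for h in(.037,):
  tip=p+[0,0,h+.0045]+.135*d
  for n in("top","scene"):
    c=cam(n); q=proj(c,tip)[0]; x,y=int(q[0]),int(q[1]); im=c["pixels"]
    hs=cv2.cvtColor(im,cv2.COLOR_BGR2HSV); m=cv2.inRange(hs,(100,110,30),(125,255,255)); k=np.zeros_like(m); k[max(0,y-70):y+70,max(0,x-70):x+70]=1
    m*=k; nn,l,st,ce=cv2.connectedComponentsWithStats(m)
    print(n,"tip expected",q.round(1))
    for i in range(1,nn):
        if st[i,4]>15: print(st[i],ce[i].round(1), "axis on z",axis(c,np.uint8(l==i)*255,tip[2]))
    print("tip",tip.round(4),"grip",proj(c,p+[0,0,.0415]))
E
```

```text
t 10.8 pos [0.5396 0.1443 0.0988] yaw tip 19.879999999999995 R [[-0.94, -0.34, -0.0], [-0.34, 0.94, 0.0], [0.0, 0.0, -1.0]] F [-0.4  1.3 -0.7] op 0.0203 gf 30.0
top tip expected [360.2 117.4]
[360 117   8  21  72] [363.3 127.4] axis on z (array([0.6449, 0.1846]), np.float64(2.74), np.float64(-0.0205), np.float64(0.0226), np.float64(0.0135), array([-0.0952, -0.0007]))
tip [0.6665 0.1902 0.1402] grip [[385.0081202  177.03897197]]
scene tip expected [331.8 262. ]
[270 220  65  42 580] [298.4 239.4] axis on z (array([0.5986, 0.1687]), np.float64(20.33), np.float64(-0.0586), np.float64(0.0721), np.float64(0.0193), array([ 0.002, -0.   ]))
tip [0.6665 0.1902 0.1402] grip [[267.90676154 222.25202195]]
```

```bash
cat >> m.py <<'E'
def lateral(c,G,d,up,ts,half=.016,wgt=(1,-.5,-.5)):
    """mean lateral shift (mm, +=left of d) of the coloured tool vs the axis predicted from the robot, at distances ts ahead of G"""
    l=np.cross(up,d); s=np.arange(-half,half+1e-9,.0004); out=[]; im=c["pixels"].astype(np.float32); g=np.ascontiguousarray(np.maximum(im@np.float32(wgt),0))
    for t in ts:
        q=proj(c,G+t*d+s[:,None]*l).astype(np.float32); v=cv2.remap(g,q[:,:1].copy(),q[:,1:].copy(),cv2.INTER_LINEAR)[:,0]
        v=np.clip(v-.45*v.max(),0,.1*v.max()); out.append(1e3*(s*v).sum()/(v.sum()+1e-9) if v.max()>0 else np.nan)
    return np.round(out,2)
E
python3 - <<'E'
from m import *
s,M=state(); d=M[:,0]*np.sign(M[0,0]); up=-M[:,2]; G=s["tool_pos"]+.042*up
for n in("top","scene"):
    c=cam(n); print(n,lateral(c,G,d,up,np.arange(.03,.134,.008)))
E
```

```text
t 10.9 pos [0.5392 0.1455 0.0987] yaw tip 20.019999999999996 R [[-0.94, -0.342, -0.0], [-0.342, 0.94, 0.0], [0.0, 0.0, -1.0]] F [-0.2 -0.4 -0.8] op 0.0204 gf 30.0
top [  nan   nan   nan   nan   nan   nan   nan   nan 10.84  6.38  1.12 -0.49
 -0.41]
scene [ 2.06  2.59  2.2   2.22  2.47 -1.42 -3.74  2.41  2.47  2.86  2.68  2.34
  1.96]
```

The pump is held where predicted. The camera biases cancel: the scene view's pump and tray offsets are both about +2.3 mm, and the top view's both about −0.4 mm. I go to the tilted hover above the cut-out.

Call:
carry_out:
  steps:
    - {"jaw": 0.1, "travel": [-0.001, -0.013, 0], "rotation": [-1.71, 4.7, 0]}
    - {"jaw": 0.1, "travel": [-0.0028, -0.0262, 0], "rotation": [-3.42, 9.4, 0]}
    - {"jaw": 0.1, "travel": [-0.0028, -0.0262, 0], "rotation": [-5.13, 14.1, 0]}
    - {"jaw": 0.1, "travel": [-0.0028, -0.0262, -0.025], "rotation": [-5.13, 14.1, 0]}
    - {"jaw": 0.1, "travel": [-0.0028, -0.0262, -0.049], "rotation": [-5.13, 14.1, 0]}
    - {"jaw": 0.1, "travel": [-0.0028, -0.0262, -0.049], "rotation": [-5.13, 14.1, 0]}
    - {"jaw": 0.1, "travel": [-0.0028, -0.0262, -0.049], "rotation": [-5.13, 14.1, 0]}

```text
time: 11.7
tool_pos: [0.5367, 0.1191, 0.0502]
eef_rot: [0.501, -2.839, 0.066]
force: [0.2, -0.1, 0.1]
opening: 0.0204
grasp_force: 30.0
```

```bash
cat >> m.py <<'E'
def tipfind(c,G,d,up,half=.02,wgt=(1,-.5,-.5),L=.135):
    g=np.ascontiguousarray(np.maximum(c["pixels"].astype(np.float32)@np.float32(wgt),0)); ts=np.arange(L-.03,L+.03,.0005)
    l=np.cross(up,d); v=0
    for s in np.arange(-.004,.0041,.001):
        q=proj(c,G+ts[:,None]*d+s*l).astype(np.float32); v=np.maximum(v,cv2.remap(g,q[:,:1].copy(),q[:,1:].copy(),cv2.INTER_LINEAR)[:,0])
    i=np.nonzero(v>.5*v[:20].max())[0].max(); return ts[i]*1e3
E
python3 - <<'E'
from m import *
s,M=state(); d=M[:,0]*np.sign(M[0,0]); up=-M[:,2]
T=tray([.58906,.16713],110.); xt=np.array([np.cos(np.radians(110)),np.sin(np.radians(110))]); yt=np.array([-xt[1],xt[0]])
for nm,off in(("tool",.042*up),("world",.005*up+np.array([0,0,.037]))):
    G=s["tool_pos"]+off; tp=G+.135*d; r=tp[:2]-[.58906,.16713]; g=G[:2]-[.58906,.16713]
    print(nm,"tip tray",(r@xt*1e3).round(1),(r@yt*1e3).round(1),(tp[2]*1e3).round(1),"G tray",(g@xt*1e3).round(1),(g@yt*1e3).round(1),(G[2]*1e3).round(1))
    for n in("top","scene"):
        c=cam(n); print(n,lateral(c,G,d,up,np.arange(.03,.134,.008)),"tip L",tipfind(c,G,d,up))
E
```

```text
t 11.7 pos [0.5367 0.1191 0.0502] yaw tip 20.03 R [[-0.907, -0.342, -0.243], [-0.331, 0.94, -0.089], [0.259, -0.0, -0.966]] F [ 0.2 -0.1  0.1] op 0.0204 gf 30.0
tool tip tray -27.2 -75.7 55.8 G tray -27.3 54.7 90.8Traceback (most recent call last):
  File "<stdin>", line 8, in <module>
  File "m.py", line 48, in tipfind
    i=np.nonzero(v>.5*v[:20].max())[0].max(); return ts[i]*1e3
    return umr_maximum(a, axis, None, out, keepdims, initial, where)
ValueError: zero-size array to reduction operation maximum which has no identity
```

```bash
python3 - <<'E'
from m import *
s,M=state(); d=M[:,0]*np.sign(M[0,0]); up=-M[:,2]
C={n:cam(n) for n in("top","scene")}
for nm,off in(("tool",.042*up),("world",.005*up+np.array([0,0,.037]))):
    G=s["tool_pos"]+off
    for n,c in C.items():
        try: tl=tipfind(c,G,d,up)
        except ValueError: tl=None
        print(nm,n,lateral(c,G,d,up,np.arange(.03,.134,.008)),"tip L",tl)
E
```

```text
t 11.75 pos [0.5372 0.119  0.0508] yaw tip 20.019999999999996 R [[-0.908, -0.342, -0.242], [-0.331, 0.94, -0.089], [0.258, -0.001, -0.966]] F [-0.4  0.3 -0.4] op 0.0201 gf 30.0
tool top [nan nan nan nan nan nan nan nan nan nan nan 16. nan] tip L None
tool scene [ 2.05  1.99  2.14  2.02  1.84  1.93 -3.64  2.1   2.56  2.67  2.66  2.13
  1.87] tip L 137.00000000000003
world top [nan nan nan nan nan nan nan nan nan nan nan nan nan] tip L None
world scene [-6.69  2.97  2.44  2.62  2.48  2.18  2.45 -3.47  0.32  2.95  3.17  3.03
  2.7 ] tip L 146.50000000000006
```

The pose is confirmed: tip length 137 mm seen with the tool-frame offset, and lateral bias as expected. Lowering the tip into the slot.

Call:
carry_out:
  steps:
    - {"jaw": 0.1, "travel": [0, 0, -0.015], "rotation": [0, 0, 0]}
    - {"jaw": 0.1, "travel": [0, 0, -0.024], "rotation": [0, 0, 0]}
    - {"jaw": 0.1, "travel": [0, 0, -0.029], "rotation": [0, 0, 0]}
    - {"jaw": 0.1, "travel": [0, 0, -0.033], "rotation": [0, 0, 0]}
    - {"jaw": 0.1, "travel": [0, 0, -0.033], "rotation": [0, 0, 0]}

```text
time: 12.35
tool_pos: [0.5367, 0.1181, 0.0165]
eef_rot: [0.499, -2.839, 0.067]
force: [0.6, -3.6, -1.7]
opening: 0.0203
grasp_force: 30.0
```

Call:
carry_out:
  steps:
    - {"jaw": 0.1, "travel": [0.0001, -0.0004, -0.003], "rotation": [0, 0, 0]}
    - {"jaw": 0.1, "travel": [0.0001, -0.0004, -0.005], "rotation": [0, 0, 0]}
    - {"jaw": 0.1, "travel": [0.0001, -0.0004, -0.005], "rotation": [0, 0, 0]}
    - {"jaw": 0.1, "travel": [0.0001, -0.0004, -0.005], "rotation": [0, 0, 0]}

```text
time: 12.75
tool_pos: [0.537, 0.118, 0.0117]
eef_rot: [0.5, -2.84, 0.066]
force: [2.1, -2.1, 0.4]
opening: 0.0203
grasp_force: 30.0
```

Call:
carry_out:
  steps:
    - {"jaw": 0.1, "travel": [0.0047, 0.0017, 0], "rotation": [0, 0, 0]}
    - {"jaw": 0.1, "travel": [0.0094, 0.0034, 0], "rotation": [0, 0, 0]}
    - {"jaw": 0.1, "travel": [0.0141, 0.0051, 0], "rotation": [0, 0, 0]}
    - {"jaw": 0.1, "travel": [0.0188, 0.0068, 0], "rotation": [0, 0, 0]}
    - {"jaw": 0.1, "travel": [0.0188, 0.0068, 0], "rotation": [0, 0, 0]}
    - {"jaw": 0.1, "travel": [0.0188, 0.0068, 0], "rotation": [0, 0, 0]}

```text
time: 13.35
tool_pos: [0.5563, 0.125, 0.0117]
eef_rot: [0.5, -2.841, 0.066]
force: [2.5, -2.9, -2.5]
opening: 0.0201
grasp_force: 30.0
```

```bash
cat >> m.py <<'E'
def where(off=.042,L=.135):
    s,M=state(); d=M[:,0]*np.sign(M[0,0]); up=-M[:,2]; G=s["tool_pos"]+off*up; o=np.array([.58906,.16713])
    xt=np.array([np.cos(np.radians(110)),np.sin(np.radians(110))]); yt=np.array([-xt[1],xt[0]])
    for n,P in(("G",G),("tip",G+L*d)): print(n,"tray mm",(np.array([(P[:2]-o)@xt,(P[:2]-o)@yt,P[2]])*1e3).round(1))
    print("force tray",np.array([s["force"][:2]@xt,s["force"][:2]@yt,s["force"][2]]).round(1)); return s,M,G,d,up
E
python3 -c "from m import *; where()"
```

```text
t 13.35 pos [0.5563 0.125  0.0117] yaw tip 19.980000000000004 R [[-0.908, -0.342, -0.242], [-0.33, 0.94, -0.088], [0.257, -0.0, -0.966]] F [ 2.5 -2.9 -2.5] op 0.0201 gf 30.0
G tray mm [-28.4  34.4  52.3]
tip tray mm [-28.4 -96.   17.5]
force tray [-3.6 -1.3 -2.5]
```

Call:
carry_out:
  steps:
    - {"jaw": 0.1, "travel": [0.0008, 0, -0.006], "rotation": [0.85, -2.35, 0]}
    - {"jaw": 0.1, "travel": [0.0016, 0.0002, -0.0119], "rotation": [1.71, -4.7, 0]}
    - {"jaw": 0.1, "travel": [0.0025, 0.0005, -0.0177], "rotation": [2.57, -7.05, 0]}
    - {"jaw": 0.1, "travel": [0.0035, 0.0008, -0.0234], "rotation": [3.42, -9.4, 0]}
    - {"jaw": 0.1, "travel": [0.0035, 0.0008, -0.0234], "rotation": [3.42, -9.4, 0]}

```text
time: 13.85
tool_pos: [0.5584, 0.1255, -0.0117]
eef_rot: [0.529, -3.009, 0.023]
force: [0.3, -3.4, -1.7]
opening: 0.0202
grasp_force: 30.0
```

```bash
python3 - <<'E'
from m import *
s,M,G,d,up=where(); c=cam("scene"); print(lateral(c,G,d,up,np.arange(.03,.134,.008)))
E
```

```text
t 13.85 pos [ 0.5584  0.1255 -0.0117] yaw tip 19.939999999999998 R [[-0.936, -0.341, -0.082], [-0.34, 0.94, -0.029], [0.087, 0.0, -0.996]] F [ 0.3 -3.4 -1.7] op 0.0202 gf 30.0
G tray mm [-28.6  39.4  30.1]
tip tray mm [-28.8 -95.1  18.3]
force tray [-3.3  0.9 -1.7]
[  1.74   1.92   2.09   1.87   1.86   1.51  -4.24   1.99   2.41   2.33
   2.5    2.82 -10.42]
```

Call:
carry_out:
  steps:
    - {"jaw": 0.1, "travel": [0.0014, 0.0005, -0.004], "rotation": [0.57, -1.57, 0]}
    - {"jaw": 0.1, "travel": [0.0029, 0.001, -0.008], "rotation": [1.14, -3.13, 0]}
    - {"jaw": 0.1, "travel": [0.0043, 0.0016, -0.012], "rotation": [1.71, -4.7, 0]}
    - {"jaw": 0.1, "travel": [0.0043, 0.0016, -0.013], "rotation": [1.71, -4.7, 0]}
    - {"jaw": 0.1, "travel": [0.0043, 0.0016, -0.013], "rotation": [1.71, -4.7, 0]}

```text
time: 14.4
tool_pos: [0.5635, 0.1275, -0.0233]
eef_rot: [0.545, -3.094, -0.0]
force: [-4.6, -2.3, 10.3]
opening: 0.0206
grasp_force: 30.0
```

```bash
python3 -c "from m import *; where()"
```

```text
t 14.4 pos [ 0.5635  0.1275 -0.0233] yaw tip 19.989999999999995 R [[-0.94, -0.342, -0.0], [-0.342, 0.94, 0.0], [0.0, 0.0, -1.0]] F [-4.6 -2.3 10.3] op 0.0206 gf 30.0
G tray mm [-28.5  37.6  18.7]
tip tray mm [-28.5 -97.4  18.7]
force tray [-0.5  5.1 10.3]
```

Call:
carry_out:
  steps:
    - {"jaw": 0.1, "travel": [0, 0, -0.001], "rotation": [0, 0, 0]}
    - {"jaw": 0.1, "travel": [0, 0, -0.002], "rotation": [0, 0, 0]}
    - {"jaw": 0.1, "travel": [0, 0, -0.002], "rotation": [0, 0, 0]}

```text
time: 14.7
tool_pos: [0.5634, 0.1275, -0.0245]
eef_rot: [0.546, -3.094, 0.0]
force: [-7.3, -3.5, 18.0]
opening: 0.0202
grasp_force: 30.0
```

Call:
carry_out:
  steps:
    - {"jaw": 0.45, "travel": [0, 0, 0.002], "rotation": [0, 0, 0]}
    - {"jaw": 0.45, "travel": [0, 0, 0.003], "rotation": [0, 0, 0]}
    - {"jaw": 0.45, "travel": [0, 0, 0.003], "rotation": [0, 0, 0]}
    - {"jaw": 0.45, "travel": [0, 0, 0.003], "rotation": [0, 0, 0]}
    - {"jaw": 0.45, "travel": [0, 0, 0.02], "rotation": [0, 0, 0]}
    - {"jaw": 0.2, "travel": [0, 0, 0.045], "rotation": [0, 0, 0]}
    - {"jaw": 0.0, "travel": [0, 0, 0.045], "rotation": [0, 0, 0]}
    - {"jaw": 0.0, "travel": [0, 0, 0.045], "rotation": [0, 0, 0]}
    - {"jaw": 0.0, "travel": [0, 0, 0.045], "rotation": [0, 0, 0]}
    - {"jaw": 0.0, "travel": [0, 0, 0.045], "rotation": [0, 0, 0]}
    - {"jaw": 0.0, "travel": [0, 0, 0.045], "rotation": [0, 0, 0]}

```text
time: 15.8
tool_pos: [0.5631, 0.1272, 0.0176]
eef_rot: [0.544, -3.093, -0.0]
force: [-0.4, 0.4, -0.2]
opening: 0.0009
grasp_force: 0.0
```

```bash
cat >> m.py <<'E'
def orange(c,roi):
    x0,y0,x1,y1=roi; h=cv2.cvtColor(c["pixels"],cv2.COLOR_BGR2HSV)[y0:y1,x0:x1]; m=cv2.inRange(h,(5,160,90),(14,255,255)); v,u=np.nonzero(m); return len(u),(u.mean()+x0,v.mean()+y0) if len(u) else None
E
python3 - <<'E'
from m import *
where(); c=cam("scene")
a=dict(c,pixels=cv2.imread("pics/scene0.png"))
for n,cc in(("before",a),("now",c)): print(n,"pump latch",orange(cc,(280,255,305,278)),"driver latch",orange(cc,(275,205,295,228)))
# pump seen: lateral & height vs. home pose
xt=np.array([np.cos(np.radians(110)),np.sin(np.radians(110)),0]); yt=np.array([-xt[1],xt[0],0]); o=np.array([.58906,.16713,0])
for z in(.0195,.0245,.0295): print(z,lateral(c,o-.0285*xt+.0375*yt+[0,0,z],-yt,np.array([0,0,1.]),np.arange(.0,.104,.008)))
E
```

```text
t 15.8 pos [0.5631 0.1272 0.0176] yaw tip 19.959999999999994 R [[-0.94, -0.341, -0.001], [-0.341, 0.94, -0.0], [0.001, 0.0, -1.0]] F [-0.4  0.4 -0.2] op 0.0009 gf 0.0
G tray mm [-28.7  38.   59.6]
tip tray mm [-28.7 -97.   59.4]
force tray [ 0.5  0.3 -0.2]
before pump latch (40, (np.float64(289.3), np.float64(268.3))) driver latch (32, (np.float64(283.03125), np.float64(218.09375)))
now pump latch (40, (np.float64(289.5), np.float64(268.15))) driver latch (0, None)
0.0195 [ 1.85  1.71  1.11  1.    1.27  2.05  2.24  2.21  2.25 -2.45 -3.81  2.3
  2.35]
0.0245 [ 0.24  0.11 -0.69 -0.67 -0.48  0.37  0.7   0.41  0.43 -1.87 -4.57  0.55
  0.7 ]
0.0295 [-2.46 -1.5  -2.27 -2.03 -2.05 -1.52 -1.12 -1.14 -1.22 -1.48 -7.09 -1.06
 -0.95]
```

The pump latch looks the same as at the start, so it is sprung out, and the pump lies along the cut-out at home height. I confirm by pressing on its handle end with shut fingers.

Call:
carry_out:
  steps:
    - {"jaw": 0.0, "travel": [0, 0, -0.012], "rotation": [0, 0, 0]}
    - {"jaw": 0.0, "travel": [0, 0, -0.021], "rotation": [0, 0, 0]}
    - {"jaw": 0.0, "travel": [0, 0, -0.0235], "rotation": [0, 0, 0]}
    - {"jaw": 0.0, "travel": [0, 0, -0.0255], "rotation": [0, 0, 0]}
    - {"jaw": 0.0, "travel": [0, 0, -0.0265], "rotation": [0, 0, 0]}
    - {"jaw": 0.0, "travel": [0, 0, -0.0265], "rotation": [0, 0, 0]}

```text
time: 16.45
tool_pos: [0.5626, 0.127, -0.0076]
eef_rot: [0.545, -3.092, 0.0]
force: [-5.6, -1.0, 10.0]
opening: 0.0003
grasp_force: 4.9
```

The fingers contact at 29.5 mm and the barrel top should be at 30 mm, so the pump is flat. Now to the screwdriver.

Call:
carry_out:
  steps:
    - {"jaw": 0.0, "travel": [0, 0, 0.04], "rotation": [0, 0, 0]}
    - {"jaw": 0.3, "travel": [-0.01, 0.02, 0.08], "rotation": [0, 0, 0]}
    - {"jaw": 0.6, "travel": [-0.025, 0.06, 0.1], "rotation": [0, 0, -3]}
    - {"jaw": 0.65, "travel": [-0.04, 0.1, 0.1], "rotation": [0, 0, -6]}
    - {"jaw": 0.65, "travel": [-0.055, 0.145, 0.09], "rotation": [0, 0, -9]}
    - {"jaw": 0.65, "travel": [-0.071, 0.195, 0.07], "rotation": [0, 0, -9]}
    - {"jaw": 0.65, "travel": [-0.071, 0.195, 0.06], "rotation": [0, 0, -9]}
    - {"jaw": 0.65, "travel": [-0.071, 0.195, 0.06], "rotation": [0, 0, -9]}
    - {"jaw": 0.65, "travel": [-0.071, 0.195, 0.06], "rotation": [0, 0, -9]}

```text
time: 17.35
tool_pos: [0.493, 0.3214, 0.0521]
eef_rot: [-0.299, 3.127, -0.0]
force: [0.5, 0.2, 1.0]
opening: 0.0571
grasp_force: 0.0
```

```bash
python3 - <<'E'
from m import *
s,M=state(); c=cam("scene")
m=mask(c["pixels"],(8,110,60),(25,255,255),(305,175,365,225)); print(cv2.boundingRect(m),cv2.countNonZero(m),*axis(c,m,.013))
m0=mask(cv2.imread("pics/scene0.png"),(8,110,60),(25,255,255),(305,175,365,225)); print(cv2.boundingRect(m0),cv2.countNonZero(m0),*axis(c,m0,.013))
print("pump latch",orange(c,(280,255,305,278)),"driver latch",orange(c,(275,205,295,228)))
E
```

```text
t 17.35 pos [0.493  0.3214 0.0521] yaw tip 10.939999999999998 R [[-0.982, -0.19, 0.0], [-0.19, 0.982, -0.0], [-0.0, -0.0, -1.0]] F [0.5 0.2 1. ] op 0.0571 gf 0.0
(316, 188, 34, 25) 344 [0.4966 0.325 ] 12.63 -0.0424 0.0422 0.0289 [-0.0068  0.0004]
(315, 184, 35, 29) 383 [0.4918 0.3246] 10.67 -0.0451 0.0473 0.0279 [ 0.0164 -0.0001]
pump latch (38, (np.float64(289.39473684210526), np.float64(268.2105263157895))) driver latch (38, (np.float64(283.05263157894734), np.float64(218.10526315789474)))
```

Call:
carry_out:
  steps:
    - {"jaw": 0.65, "travel": [0, 0, -0.04], "rotation": [0, 0, 0]}
    - {"jaw": 0.65, "travel": [0, 0, -0.06], "rotation": [0, 0, 0]}
    - {"jaw": 0.65, "travel": [0, 0, -0.075], "rotation": [0, 0, 0]}
    - {"jaw": 0.65, "travel": [0, 0, -0.082], "rotation": [0, 0, 0]}
    - {"jaw": 0.65, "travel": [0, 0, -0.082], "rotation": [0, 0, 0]}
    - {"jaw": 0.1, "travel": [0, 0, -0.082], "rotation": [0, 0, 0]}
    - {"jaw": 0.1, "travel": [0, 0, -0.082], "rotation": [0, 0, 0]}
    - {"jaw": 0.1, "travel": [0, 0, -0.082], "rotation": [0, 0, 0]}
    - {"jaw": 0.1, "travel": [0, 0, -0.082], "rotation": [0, 0, 0]}
    - {"jaw": 0.1, "travel": [0, 0, -0.082], "rotation": [0, 0, 0]}
    - {"jaw": 0.1, "travel": [0, 0, -0.082], "rotation": [0, 0, 0]}

```text
time: 18.5
tool_pos: [0.4926, 0.3224, -0.0298]
eef_rot: [-0.3, 3.127, 0.0]
force: [-0.5, -0.3, 3.4]
opening: 0.0254
grasp_force: 30.0
```

Call:
carry_out:
  steps:
    - {"jaw": 0.1, "travel": [0, 0, 0.04], "rotation": [0, 0, 0]}
    - {"jaw": 0.1, "travel": [0, 0, 0.08], "rotation": [0, 0, 0]}
    - {"jaw": 0.1, "travel": [0.003, -0.03, 0.12], "rotation": [0, 0, 3]}
    - {"jaw": 0.1, "travel": [0.007, -0.07, 0.12], "rotation": [0, 0, 6]}
    - {"jaw": 0.1, "travel": [0.011, -0.11, 0.12], "rotation": [0, 0, 9]}
    - {"jaw": 0.1, "travel": [0.014, -0.132, 0.12], "rotation": [0, 0, 9]}
    - {"jaw": 0.1, "travel": [0.014, -0.132, 0.12], "rotation": [0, 0, 9]}
    - {"jaw": 0.1, "travel": [0.014, -0.132, 0.12], "rotation": [0, 0, 9]}

```text
time: 19.3
tool_pos: [0.5064, 0.1903, 0.0898]
eef_rot: [0.543, -3.094, -0.0]
force: [-0.0, -0.8, -0.1]
opening: 0.0251
grasp_force: 30.0
```

```bash
python3 - <<'E'
from m import *
s,M,G,d,up=where(.0428,.143)
for n in("scene","top"):
    c=cam(n); print(n,"neck",lateral(c,G,d,up,np.arange(.014,.05,.004),wgt=(-1,0,1),half=.02))
    g=c["pixels"].astype(np.float32).mean(2); l=np.cross(up,d)
    for t in(.07,.1,.13): # blade profile
        S=np.arange(-.016,.0161,.002); q=proj(c,G+t*d+S[:,None]*l).astype(np.float32); print(t,cv2.remap(g,q[:,:1].copy(),q[:,1:].copy(),cv2.INTER_LINEAR)[:,0].astype(int))
    q=proj(c,G+np.arange(.12,.165,.003)[:,None]*d).astype(np.float32); print("along .12..",cv2.remap(g,q[:,:1].copy(),q[:,1:].copy(),cv2.INTER_LINEAR)[:,0].astype(int))
E
```

```text
t 19.3 pos [0.5064 0.1903 0.0898] yaw tip 19.909999999999997 R [[-0.94, -0.341, -0.0], [-0.341, 0.94, 0.0], [0.0, 0.0, -1.0]] F [-0.  -0.8 -0.1] op 0.0251 gf 30.0
G tray mm [ 50.1  69.8 132.6]
tip tray mm [ 49.8 -73.2 132.5]
force tray [-0.7  0.3 -0.1]
scene neck [2.44 1.93 1.88 2.11 2.77 2.89 2.34 1.45 3.56]
0.07 [198 197 196 195 193 190 170 139 147 163 171 178 198 201 201 201 202]
0.1 [ 68  98 164 182 191 198 186 144 140 162 176 191 200 201 202 202 202]
0.13 [ 68 101 155 178 180 177 160 136 142 165 169 176 183 184 185 187 188]
along .12.. [141 142 142 142 141 138 144 152 179 183 184 185 185 185 186 185]
top neck [0.   0.   0.   0.   0.01 0.   0.   0.01 0.  ]
0.07 [118 115 104  76  68  96 116 116 116 115 116 116 116 116 116 115 116]
0.1 [ 86  74  59  80 101 103 103 104 103 104 104 104 104 105 107  93  66]
0.13 [138 137 129 137 136 131 123 106 121 116 113 125 142 137 138 146 136]
along .12.. [129 122 125 119 125 119 119 125 142 145 145 145 144 130 109 117]
```

Call:
carry_out:
  steps:
    - {"jaw": 0.1, "travel": [0, 0, 0], "rotation": [-2.05, 5.64, 0]}
    - {"jaw": 0.1, "travel": [0, 0, 0], "rotation": [-4.1, 11.28, 0]}
    - {"jaw": 0.1, "travel": [0, 0, -0.01], "rotation": [-6.15, 16.91, 0]}
    - {"jaw": 0.1, "travel": [0, 0, -0.032], "rotation": [-6.15, 16.91, 0]}
    - {"jaw": 0.1, "travel": [0, 0, -0.032], "rotation": [-6.15, 16.91, 0]}
    - {"jaw": 0.1, "travel": [0, 0, -0.032], "rotation": [-6.15, 16.91, 0]}

```text
time: 20.0
tool_pos: [0.5061, 0.191, 0.058]
eef_rot: [0.492, -2.788, 0.078]
force: [0.4, 0.5, -0.3]
opening: 0.0253
grasp_force: 30.0
```

```bash
python3 - <<'E'
from m import *
s,M,G,d,up=where(.0428,.143)
c=cam("scene"); g=c["pixels"].astype(np.float32).mean(2); l=np.cross(up,d)
print("neck",lateral(c,G,d,up,np.arange(.014,.05,.004),wgt=(-1,0,1),half=.02))
for t in(.07,.1,.13):
    S=np.arange(-.016,.0161,.002); q=proj(c,G+t*d+S[:,None]*l).astype(np.float32); print(t,cv2.remap(g,q[:,:1].copy(),q[:,1:].copy(),cv2.INTER_LINEAR)[:,0].astype(int))
q=proj(c,G+np.arange(.12,.165,.003)[:,None]*d+.002*l).astype(np.float32); print("along .12..",cv2.remap(g,q[:,:1].copy(),q[:,1:].copy(),cv2.INTER_LINEAR)[:,0].astype(int))
E
```

```text
t 20.0 pos [0.5061 0.191  0.058 ] yaw tip 20.040000000000006 R [[-0.893, -0.343, -0.291], [-0.326, 0.939, -0.106], [0.309, 0.0, -0.951]] F [ 0.4  0.5 -0.3] op 0.0253 gf 30.0
G tray mm [50.8 56.6 98.7]
tip tray mm [ 50.9 -79.4  54.5]
force tray [ 0.3 -0.5 -0.3]
neck [  0.    -8.23  -9.32 -10.34   3.56   2.72   2.45   2.46   5.94]
0.07 [ 58  56  58  59  60  60  73 108 153 179 150  95  64  63  87 145 188]
0.1 [ 58  58  60  62  62  64  72 104 147 186 170 104  69  65  65  66  78]
0.13 [ 83  66  61  62  63  66  73 102 147 184 159  97  71  68  67  67  68]
along .12.. [181 185 183 180 179 182 161 109  70  67  70 136 190 192 193 189]
```

Call:
carry_out:
  steps:
    - {"jaw": 0.1, "travel": [0.0002, -0.0005, -0.012], "rotation": [0, 0, 0]}
    - {"jaw": 0.1, "travel": [0.0002, -0.0005, -0.021], "rotation": [0, 0, 0]}
    - {"jaw": 0.1, "travel": [0.0002, -0.0005, -0.026], "rotation": [0, 0, 0]}
    - {"jaw": 0.1, "travel": [0.0002, -0.0005, -0.031], "rotation": [0, 0, 0]}
    - {"jaw": 0.1, "travel": [0.0002, -0.0005, -0.031], "rotation": [0, 0, 0]}

```text
time: 20.55
tool_pos: [0.5063, 0.1896, 0.0262]
eef_rot: [0.491, -2.787, 0.078]
force: [0.3, 0.1, -0.2]
opening: 0.0251
grasp_force: 30.0
```

```bash
python3 -c "from m import *; where(.0428,.140)"
```

```text
t 20.55 pos [0.5063 0.1896 0.0262] yaw tip 19.959999999999994 R [[-0.894, -0.341, -0.291], [-0.325, 0.94, -0.106], [0.31, 0.0, -0.951]] F [ 0.3  0.1 -0.2] op 0.0251 gf 30.0
G tray mm [49.4 56.8 66.9]
tip tray mm [ 49.3 -76.3  23.5]
force tray [-0.  -0.3 -0.2]
```

Call:
carry_out:
  steps:
    - {"jaw": 0.1, "travel": [0, 0, -0.003], "rotation": [0, 0, 0]}
    - {"jaw": 0.1, "travel": [0, 0, -0.006], "rotation": [0, 0, 0]}
    - {"jaw": 0.1, "travel": [0.004, 0.0015, -0.006], "rotation": [0, 0, 0]}
    - {"jaw": 0.1, "travel": [0.008, 0.0029, -0.006], "rotation": [0, 0, 0]}
    - {"jaw": 0.1, "travel": [0.012, 0.0044, -0.006], "rotation": [0, 0, 0]}
    - {"jaw": 0.1, "travel": [0.0155, 0.0056, -0.006], "rotation": [0, 0, 0]}
    - {"jaw": 0.1, "travel": [0.0155, 0.0056, -0.006], "rotation": [0, 0, 0]}
    - {"jaw": 0.1, "travel": [0.0155, 0.0056, -0.006], "rotation": [0, 0, 0]}

```text
time: 21.35
tool_pos: [0.5221, 0.1953, 0.0208]
eef_rot: [0.491, -2.788, 0.078]
force: [0.1, -0.4, -0.5]
opening: 0.0255
grasp_force: 30.0
```

```bash
python3 -c "from m import *; where(.0428,.140)"
```

```text
t 21.35 pos [0.5221 0.1953 0.0208] yaw tip 19.97 R [[-0.894, -0.342, -0.29], [-0.325, 0.94, -0.106], [0.309, -0.0, -0.951]] F [ 0.1 -0.4 -0.5] op 0.0255 gf 30.0
G tray mm [49.4 40.  61.5]
tip tray mm [ 49.3 -93.1  18.2]
force tray [-0.4  0.1 -0.5]
```

Call:
carry_out:
  steps:
    - {"jaw": 0.1, "travel": [0.0003, 0.0001, -0.007], "rotation": [1.02, -2.82, 0]}
    - {"jaw": 0.1, "travel": [0.0007, 0.0002, -0.0141], "rotation": [2.05, -5.64, 0]}
    - {"jaw": 0.1, "travel": [0.0016, 0.0006, -0.021], "rotation": [3.07, -8.46, 0]}
    - {"jaw": 0.1, "travel": [0.0026, 0.001, -0.0278], "rotation": [4.1, -11.28, 0]}
    - {"jaw": 0.1, "travel": [0.0026, 0.001, -0.0278], "rotation": [4.1, -11.28, 0]}

```text
time: 21.85
tool_pos: [0.5237, 0.1957, -0.0071]
eef_rot: [0.527, -2.992, 0.029]
force: [-0.7, -2.8, -1.9]
opening: 0.025
grasp_force: 30.0
```

```bash
python3 -c "from m import *; where(.0428,.140)"
```

```text
t 21.85 pos [ 0.5237  0.1957 -0.0071] yaw tip 19.97 R [[-0.935, -0.342, -0.099], [-0.34, 0.94, -0.036], [0.105, -0.0, -0.994]] F [-0.7 -2.8 -1.9] op 0.025 gf 30.0
G tray mm [49.2 47.1 35.4]
tip tray mm [ 49.1 -92.1  20.7]
force tray [-2.4  1.6 -1.9]
```

Call:
carry_out:
  steps:
    - {"jaw": 0.1, "travel": [0.0012, 0.0004, -0.0046], "rotation": [0.68, -1.88, 0]}
    - {"jaw": 0.1, "travel": [0.0024, 0.0008, -0.0092], "rotation": [1.37, -3.75, 0]}
    - {"jaw": 0.1, "travel": [0.0035, 0.0012, -0.0138], "rotation": [2.05, -5.63, 0]}
    - {"jaw": 0.1, "travel": [0.0035, 0.0012, -0.0155], "rotation": [2.05, -5.63, 0]}
    - {"jaw": 0.1, "travel": [0.0035, 0.0012, -0.0165], "rotation": [2.05, -5.63, 0]}
    - {"jaw": 0.1, "travel": [0.0035, 0.0012, -0.0165], "rotation": [2.05, -5.63, 0]}

```text
time: 22.45
tool_pos: [0.5288, 0.1975, -0.0207]
eef_rot: [-0.545, 3.093, -0.001]
force: [-7.4, -4.6, 22.8]
opening: 0.025
grasp_force: 30.0
```

```bash
python3 -c "from m import *; where(.0428,.140)"
```

```text
t 22.45 pos [ 0.5288  0.1975 -0.0207] yaw tip 19.989999999999995 R [[-0.94, -0.342, 0.001], [-0.342, 0.94, -0.001], [-0.001, -0.001, -1.0]] F [-7.4 -4.6 22.8] op 0.025 gf 30.0
G tray mm [49.1 46.3 22.1]
tip tray mm [ 49.1 -93.7  22.2]
force tray [-1.7  8.6 22.8]
```

Call:
carry_out:
  steps:
    - {"jaw": 0.5, "travel": [0, 0, 0.002], "rotation": [0, 0, 0]}
    - {"jaw": 0.5, "travel": [0, 0, 0.003], "rotation": [0, 0, 0]}
    - {"jaw": 0.5, "travel": [0, 0, 0.003], "rotation": [0, 0, 0]}
    - {"jaw": 0.5, "travel": [0, 0, 0.003], "rotation": [0, 0, 0]}
    - {"jaw": 0.5, "travel": [0, 0, 0.02], "rotation": [0, 0, 0]}
    - {"jaw": 0.2, "travel": [0, 0, 0.05], "rotation": [0, 0, 0]}
    - {"jaw": 0.0, "travel": [0, 0, 0.05], "rotation": [0, 0, 0]}
    - {"jaw": 0.0, "travel": [0, 0, 0.05], "rotation": [0, 0, 0]}
    - {"jaw": 0.0, "travel": [0, 0, 0.05], "rotation": [0, 0, 0]}
    - {"jaw": 0.0, "travel": [0, 0, 0.05], "rotation": [0, 0, 0]}
    - {"jaw": 0.0, "travel": [0, 0, 0.05], "rotation": [0, 0, 0]}

```text
time: 23.55
tool_pos: [0.5279, 0.1975, 0.0258]
eef_rot: [0.544, -3.093, -0.0]
force: [0.3, -0.5, 0.1]
opening: 0.0007
grasp_force: 0.0
```

```bash
python3 - <<'E'
from m import *
where(.037,.0); c=cam("scene")
print("pump latch",orange(c,(280,255,305,278)),"driver latch",orange(c,(275,205,295,228)))
E
```

```text
t 23.55 pos [0.5279 0.1975 0.0258] yaw tip 19.97 R [[-0.94, -0.341, -0.001], [-0.341, 0.94, -0.0], [0.001, 0.0, -1.0]] F [ 0.3 -0.5  0.1] op 0.0007 gf 0.0
G tray mm [49.4 47.1 62.8]
tip tray mm [49.4 47.1 62.8]
force tray [-0.6 -0.1  0.1]
pump latch (38, (np.float64(289.39473684210526), np.float64(268.2105263157895))) driver latch (0, None)
```

Call:
carry_out:
  steps:
    - {"jaw": 0.0, "travel": [-0.0075, -0.0027, -0.012], "rotation": [0, 0, 0]}
    - {"jaw": 0.0, "travel": [-0.0075, -0.0027, -0.024], "rotation": [0, 0, 0]}
    - {"jaw": 0.0, "travel": [-0.0075, -0.0027, -0.027], "rotation": [0, 0, 0]}
    - {"jaw": 0.0, "travel": [-0.0075, -0.0027, -0.029], "rotation": [0, 0, 0]}
    - {"jaw": 0.0, "travel": [-0.0075, -0.0027, -0.0305], "rotation": [0, 0, 0]}
    - {"jaw": 0.0, "travel": [-0.0075, -0.0027, -0.0305], "rotation": [0, 0, 0]}

```text
time: 24.2
tool_pos: [0.5202, 0.1947, -0.002]
eef_rot: [0.545, -3.093, 0.001]
force: [-11.0, -2.9, 23.2]
opening: 0.0002
grasp_force: 11.3
```

The handle top is at 35 mm, so the driver lies flat. I retreat and check everything.

Call:
carry_out:
  steps:
    - {"jaw": 0.0, "travel": [0, 0, 0.03], "rotation": [0, 0, 0]}
    - {"jaw": 0.0, "travel": [0, 0.0, 0.08], "rotation": [0, 0, 0]}
    - {"jaw": 0.0, "travel": [0, 0.04, 0.13], "rotation": [0, 0, 0]}
    - {"jaw": 0.0, "travel": [-0.01, 0.09, 0.16], "rotation": [0, 0, 0]}
    - {"jaw": 0.0, "travel": [-0.03, 0.14, 0.17], "rotation": [0, 0, 0]}
    - {"jaw": 0.0, "travel": [-0.05, 0.19, 0.17], "rotation": [0, 0, 0]}
    - {"jaw": 0.0, "travel": [-0.07, 0.23, 0.17], "rotation": [0, 0, 0]}
    - {"jaw": 0.0, "travel": [-0.07, 0.26, 0.17], "rotation": [0, 0, 0]}
    - {"jaw": 0.0, "travel": [-0.07, 0.26, 0.17], "rotation": [0, 0, 0]}
    - {"jaw": 0.0, "travel": [-0.07, 0.26, 0.17], "rotation": [0, 0, 0]}

```text
time: 25.2
tool_pos: [0.4503, 0.4557, 0.1656]
eef_rot: [0.548, -3.093, 0.001]
force: [0.1, -0.2, -0.2]
opening: 0.0001
grasp_force: 0.0
```

```bash
python3 - <<'E'
from m import *
state(); c=cam("scene"); t=cam("top")
a=dict(c,pixels=cv2.imread("pics/scene0.png")); b=dict(t,pixels=cv2.imread("pics/top0.png"))
for n,cc in(("before",a),("now",c)): print(n,"pump latch",orange(cc,(280,255,305,278)),"driver latch",orange(cc,(275,205,295,228)))
for n,cc in(("before",b),("now",t)): print(n,"pliers",[cv2.boundingRect(mask(cc["pixels"],(0,140,60),(6,255,255),(285,240,340,305)))],
   "tweezer-region mean", cc["pixels"][120:165,375:402].mean((0,1)).round(1))
xt=np.array([np.cos(np.radians(110)),np.sin(np.radians(110)),0]); yt=np.array([-xt[1],xt[0],0]); o=np.array([.58906,.16713,0]); Z=np.array([0,0,1.])
for n,cc in(("scene",c),("top",t)):
    print(n,"pump",lateral(cc,o-.0285*xt+.0375*yt+.0195*Z,-yt,Z,np.arange(-.01,.104,.012)))
    print(n,"driver",lateral(cc,o+.049*xt+.0495*yt+.022*Z,-yt,Z,np.arange(-.03,.045,.01),wgt=(-1,0,1),half=.02))
E
```

```text
t 25.2 pos [0.4503 0.4557 0.1656] yaw tip 20.08 R [[-0.939, -0.343, -0.0], [-0.343, 0.939, -0.001], [0.0, -0.0, -1.0]] F [ 0.1 -0.2 -0.2] op 0.0001 gf 0.0
before pump latch (40, (np.float64(289.3), np.float64(268.3))) driver latch (32, (np.float64(283.03125), np.float64(218.09375)))
now pump latch (39, (np.float64(289.4102564102564), np.float64(268.15384615384613))) driver latch (34, (np.float64(283.0), np.float64(218.23529411764707)))
before pliers [(288, 262, 34, 39)] tweezer-region mean [51.5 85.  91.3]
now pliers [(288, 262, 34, 39)] tweezer-region mean [62.  82.7 86.2]
scene pump [ 2.43  1.95  1.28  1.24  2.11  2.26  2.08 -3.79  2.21  2.55]
scene driver [3.26 3.09 2.75 2.97 2.84 2.39 2.96 3.98]
top pump [-0.81 -0.85 -2.03 -3.83 -4.3  -1.59 -1.67 -1.63  3.15 -1.77]
top driver [-0.63 -1.31 -0.94 -1.21 -1.01 -0.82 -0.92 -1.32]
```

Both latches are sprung out exactly as at the start, both tools are aligned and flat, and the pliers are unmoved. Handing in.

```bash
python3 -c "from bench import env; print(env.hand_in())"
```

```text
the job is handed in; nothing more can be done
None
```

The pump and then the screwdriver are in their own cut-outs, lying flat with both latches sprung back; the pliers are unmoved, the tweezers were never touched (not separately checked), and I handed the job in at about 25 s. One slip: while I was checking finger height, the gripper pressed the bench at about 60 N — I took that to be the fingertips, but if it was the gripper body it breaks the 40 N limit.

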